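Hang the washed spacer rings up to dry

ROBOT

A 6-joint arm with a two-finger parallel gripper is mounted at the origin on a cart in front of the work surface, level with it; the furniture and walls round the work are solid. World frame = base frame: x ahead of the robot, y to its left, z up, the work surface at z = 0. Lengths are in mm, angles in rad, forces in N, time in s.
With the tool pointing down it reaches from about 275 to 750 mm from the base axis. Payload 10.2 kg.
Tool frame: the origin (TCP) lies at the very end of the fingers, on their centre line; the grasp point (between the pads) lies 19 mm behind it; x points along the fingers, y is the direction in which the jaws open and shut, and the axes are right-handed (so a half turn about x gives the same grasp; the last joint's range is limited). The gripper opens to 85 mm and grips with 20 to 120 N. Pads are 22 mm wide; open, the fingers measure 114 mm over their backs; the gripper's body (76 mm by 85 mm) begins 54 mm behind the grasp point. The pads swing forward as they close: fully open they stand 13 mm farther back than shut.
Start: joints at [-1.355, 0.313, 1.498, -0, 1.331, -0.223], TCP at [223.037, -475.274, 231.294] pointing down, gripper open.
Joint ranges: [-2.94, 2.94], [-0.97, 2.17], [0.19, 2.56], [-1.23, 4.37], [0.02, 3.11], [-2.88, 2.88]. Speed limits (rad/s): [2.39, 2.39, 3.01, 3.14, 3.14, 3.14].

INTERFACE

Orientations are given as a unit quaternion [w, x, y, z].
In Python, from rig import ctrl gives the robot as it stands. The module is installed in compiled form; this text tells all that it offers.
- The arm moves only by the tool move_arm, never from a script. Its argument "targets" is a list that holds one entry, the list of rows, each a list of 7 numbers: the opening, from 0 (shut) to 1 (fully open), then the shift along the tool's x, y, z each as a share of 150 mm, from -1 to 1, then the turn, a rotation vector about the tool's x, y, z each as a share of 60 degrees, from -1 to 1. A call has 1 to 5 rows; each row shifts and turns the commanded pose from where the row before left it, along the tool's axes as they then stand; what a row does not reach is not made up. A row lasts 1/10 s, in which the tool goes at most 50 mm and 8.59 degrees, less where a joint would pass 70% of its speed; a pose out of reach is approached as far as the arm can. A call with a number of a shift or a turn outside -1 to 1 is refused whole. A call with a gripper value outside its range is refused whole. The fingers move at their own pace and stop on an object; "force" is the grip in N (left out, the last holds). Time passes only in rows, so rows that do not move let the fingers close. It gives the time, the measured TCP pose, the force and the opening at its end, in the units of the state.
- ctrl.sense(): the state, without advancing time (a new reading comes with each control period).
- ctrl.capture(name): name is "side" or "top" or "wrist"; returns the picture (384x512x3 uint8, red, green, blue); there is no depth.
- ctrl.calibration(name): a dict with "camera_matrix" (3x3 intrinsics, pixels), "extrinsics" (4x4, takes a point from world to camera coordinates); the wrist camera has in their place "tool_from_camera" (4x4, takes a point from camera to tool coordinates, whose origin is the TCP and whose axes are the tool frame's). Camera axes: x right, y down, z forward; pixel columns grow to the right and rows downward; lengths in mm; the calibration is good to about 2 mm. A picture is of the moment at which its call begins: read the wrist's pose just before it. calibration takes no time and is no camera call.
- ctrl.finish_job(): hands the job in, once; it reports no verdict.
Trained networks look in the newest picture that a camera, given by its name, has taken for a name from the list of things; names that differ only in an ending like _2 or _b are one class to them, and where a whole thing is asked for, a point or a joint stands for the part that bears it (a point fixed in the world has none). Each returns a list of dicts, best first, with "confidence" (0 to 1); they miss things now and then, are a little off and sometimes report something else, mostly with a low value. They report only what shows in the picture. A call takes as long as a camera call.
- ctrl.recognise(label, camera): "point" ([row, column] in pixels, amid what is visible of it).
- ctrl.cut_out(label, camera): "pixels" (384x512 bool, what is visible of it) and "point" ([row, column] in pixels, amid what is visible of it).
The state is a dict: "time_s": time; "joints": joint angles; "dq": joint speeds; "tau": joint torques, N m; "eef_pos": TCP position; "ee_rot": TCP orientation; "force": force on the tool from outside, world axes, zero at the start; "wrist_torque": the same for the moment, N m; "grip_width": opening from 0.0 (shut) to 1.0 (fully open).
Only numpy, scipy, OpenCV 4.12 (cv2) and the standard library are available. Lean on these libraries where they do the work, as an engineer would, in place of code of your own. Each camera call takes 0.05 s, during which the arm holds its last target.

TASK

Take the carrying rod by its handle from the drying stand and thread it through all four rings that stand on edge in the draining rack, feeling for the holes gently, without forcing the rod. Lift the four rings out together on the rod and set the rod back in the drying stand as it was, its handle fully down in the pocket and the rings hanging on it between the two supports. Do not touch the rings with the fingers, and leave the other things where they are.

Things in the scene. Friction and masses are not known exactly. Their poses are not given: they have to be found in the camera images.
- rod: Carrying rod, 100 g: a level steel rod, 8 mm across, blunt tip 155 mm from the origin, in an upright black handle. Origin: on the rod's axis in the middle of the handle; axes are the HANDLE's: x towards the tip, z up. The rod sits askew in it, in the level plane, by an unreported amount up to 5 degrees either way (tip up to 13 mm to +y or -y), which stays unless the tip is pushed sideways with 5 N.
- rod_grip (a point): Where to grip the rod's handle: 30 mm above the rod's origin, same axes. The handle is a plain block 24 mm along x and 16 mm along y (grip it across these flat sides), from 20 mm below to 50 mm above the rod's axis. Inside it the rod bears on a soft spring: pushed back at the tip, it gives way along its length by 1 mm per N, up to 12 mm, and then it is rigid.
- drying_stand: Grey drying stand, fixed to the bench. Origin: on the bench under the middle of its handle pocket; x: towards the far support; z: up. The pocket takes the foot of the rod's handle: inside 29 mm (x) by 21 mm (y), floor 40 mm, rim 55 mm above the bench. The base plate is 8 mm high. The empty rod stands in it at the start.
- stand_home (a point): The point 60 mm above the drying stand's origin, with the stand's axes: the rod's origin when the handle is fully down in the pocket, its x along the stand's x.
- stand_fork (a point): Middle of the floor of the drying stand's far support, 135 mm along the stand's x from its origin: a fork 36 mm wide between its prongs, 10 mm thick, floor 55.5 mm and prong tops 71 mm above the bench. The rod's end lies in it, askew or not.
- draining_rack: White draining rack, fixed to the bench. Origin: on the bench under its middle; x: along the row of rings, the way the rod is pushed in; z: up. 96 mm (x) by 62 mm (y), 42 mm high at its two comb walls; between them a channel 21 mm wide (y) is open at both ends and above, its floor 18 mm high, so the rod can pass and be lifted straight up. Slots at x = -30, -10, 10, 30 mm.
- rack_axis (a point): The point 40 mm above the draining rack's origin, with the rack's axes: the middle of the line through the rings' holes.
- ring_1: Plain aluminium spacer ring, about 25 g, 44 mm across, 8 mm thick, with a round hole 12 mm across. Stands on edge in slot 1 of the draining rack, counted from the side where the rod enters (x = -30 mm there), with about 1 to 2 mm of play every way. Origin: its centre; x: along the hole.
- ring_2: Plain aluminium spacer ring, about 25 g, 44 mm across, 8 mm thick, with a round hole 12 mm across. Stands on edge in slot 2 of the draining rack, counted from the side where the rod enters (x = -10 mm there), with about 1 to 2 mm of play every way. Origin: its centre; x: along the hole.
- ring_3: Plain aluminium spacer ring, about 25 g, 44 mm across, 8 mm thick, with a round hole 12 mm across. Stands on edge in slot 3 of the draining rack, counted from the side where the rod enters (x = 10 mm there), with about 1 to 2 mm of play every way. Origin: its centre; x: along the hole.
- ring_4: Plain aluminium spacer ring, about 25 g, 44 mm across, 8 mm thick, with a round hole 12 mm across. Stands on edge in slot 4 of the draining rack, counted from the side where the rod enters (x = 30 mm there), with about 1 to 2 mm of play every way. Origin: its centre; x: along the hole.
- timer: White bench timer, 60 x 70 x 22 mm; a bystander. Origin: the middle of its underside.
- marker: Marker pen, 133 mm long, 12 mm thick, lying; a bystander. Origin: the middle of its underside.
- specimen_cup: Specimen cup with a screw lid, 64 mm across, 71 mm high; a bystander. Origin: the middle of its underside.
- beaker: Small glass beaker, 57 mm across, 68 mm high; a bystander. Origin: the middle of its underside.
- vial: Small brown vial with a cap, 25 mm across, 48 mm high; a bystander. Origin: the middle of its underside.
- forceps: Steel forceps, 133 mm long, lying; a bystander. Origin: the middle of its underside.
- stain_bottle: Dark bottle with a cap, 54 mm across, 129 mm high; a bystander. Origin: the middle of its underside.

How it is judged:
By the outcome, as a careful person would: the job done as asked, in the order asked, and still so for the second after the job is handed in, with the robot touching nothing.
It also fails if it takes over 72 s, if anything falls off the work surface, if the arm or the gripper's body presses on something with over 40 N, if the wrist force passes 120 N, or if a joint passes its speed limit or range.

## Working session

There is one attempt and no reset: what is moved stays moved. The work goes in short steps, Python scripts to look and compute and a tool call to move; the robot and the scene stay as the last step left them, time stands still between calls to the robot, and variables do not carry over. Pictures are saved under pics/ and viewed, and the job is handed in when it is done.

Besides the shell and the picture viewer there is one more tool, called after "Emit:" as name(argument=value, ...), one argument or row to a line, values as JSON. move_arm: Moves the arm, as the interface text tells. Shift numbers are shares of 150 mm and turn numbers shares of 60 degrees, none past 1 either way. Its arguments: {"type":"object","properties":{"targets":{"type":"array","items":{"type":"array","items":{"type":"array","items":{"type":"number","minimum":-1,"maximum":1}}}},"force":{"type":"number"}},"required":["targets"]}

```bash
ls; mkdir -p pics; python3 - <<'E'
from rig import ctrl
import cv2,numpy as np
s=ctrl.sense();print(s)
for n in ["side","top","wrist"]:
    im=ctrl.capture(n);cv2.imwrite(f"pics/{n}0.png",im[:,:,::-1])
    c=ctrl.calibration(n)
    for k,v in c.items():print(n,k,np.round(v,4).tolist())
E
```

```text
pics
{'time_s': 0.0, 'joints': array([-1.35540298e+00,  3.13454019e-01,  1.49849097e+00, -1.74375443e-05,
        1.33100778e+00, -2.23387765e-01]), 'dq': array([-3.76607848e-05, -1.23246379e-03,  9.71609960e-04,  1.55858972e-03,
       -4.38265890e-04, -1.61514686e-04]), 'tau': array([ 1.18963326e-03, -4.12261927e+01, -2.59747195e+01, -1.19819920e-04,
        4.01067431e-03,  1.45257280e-05]), 'eef_pos': array([ 222.96847037, -474.99051116,  230.71274216]), 'ee_rot': array([-0.15341156, -0.69015308, -0.15437335,  0.69016121]), 'force': array([ 0.04198183, -0.8872827 ,  0.12911624]), 'wrist_torque': array([0.02376355, 0.03447971, 0.01225599]), 'grip_width': 1.0033277555704854}
side camera_matrix [[408.8946, 0.0, 249.9789], [0.0, 408.8946, 193.4039], [0.0, 0.0, 1.0]]
side extrinsics [[0.7204, -0.6934, -0.0104, -495.1264], [-0.6089, -0.6253, -0.4881, 320.5911], [0.332, 0.358, -0.8727, 1060.7135], [0.0, 0.0, 0.0, 1.0]]
top camera_matrix [[474.3721, 0.0, 255.9124], [0.0, 474.3721, 192.361], [0.0, 0.0, 1.0]]
top extrinsics [[0.0172, -0.9998, 0.0083, -130.3538], [-0.9923, -0.0181, -0.1224, 580.1197], [0.1225, -0.0061, -0.9925, 1491.5536], [0.0, 0.0, 0.0, 1.0]]
wrist camera_matrix [[287.7121, 0.0, 255.1001], [0.0, 287.7121, 191.2435], [0.0, 0.0, 1.0]]
wrist tool_from_camera [[0.0004, -0.2753, 0.9614, -142.876], [1.0, -0.0005, -0.0006, -1.2778], [0.0007, 0.9614, 0.2753, -69.5078], [0.0, 0.0, 0.0, 1.0]]
```

View pics/side0.png

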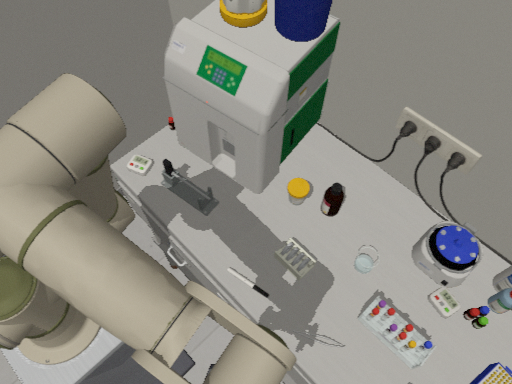

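View pics/top0.png

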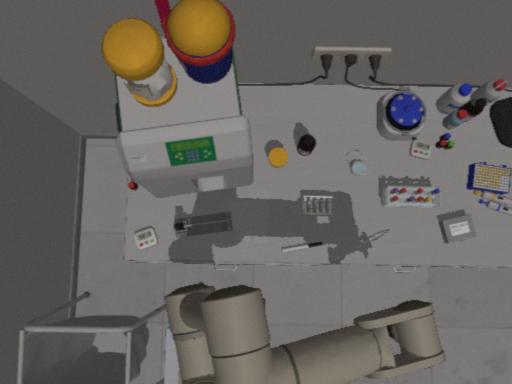

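View pics/wrist0.png

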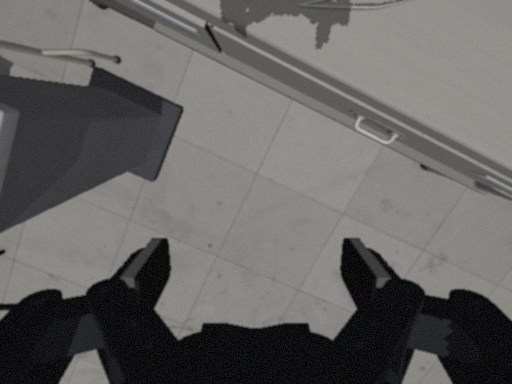

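```bash
cat > h.py <<'E'
from rig import ctrl
import cv2,numpy as np
from scipy.spatial.transform import Rotation as R
def proj(n,P,s=None):
    c=ctrl.calibration(n);K=np.array(c['camera_matrix']);P=np.atleast_2d(P)
    T=np.array(c['extrinsics']) if 'extrinsics' in c else np.linalg.inv(tool(s)@np.array(c['tool_from_camera']))
    q=(T[:3,:3]@P.T).T+T[:3,3]; u=(K@q.T).T; return u[:,:2]/u[:,2:]
def tool(s):
    T=np.eye(4);q=s['ee_rot'];T[:3,:3]=R.from_quat([q[1],q[2],q[3],q[0]]).as_matrix();T[:3,3]=s['eef_pos'];return T
def ray(n,uv,z,s=None):
    c=ctrl.calibration(n);K=np.array(c['camera_matrix'])
    W=np.linalg.inv(np.array(c['extrinsics'])) if 'extrinsics' in c else tool(s)@np.array(c['tool_from_camera'])
    d=W[:3,:3]@np.linalg.solve(K,[uv[0],uv[1],1]);o=W[:3,3];return o+d*(z-o[2])/d[2]
def save(im,name,box=None,k=1,pts=()):
    im=im[:,:,::-1].copy()
    if box:
        r0,r1,c0,c1=box;im=im[r0:r1,c0:c1]
    else:r0=c0=0
    im=cv2.resize(im,None,fx=k,fy=k,interpolation=cv2.INTER_CUBIC)
    for p in pts:cv2.circle(im,(int((p[0]-c0+.5)*k),int((p[1]-r0+.5)*k)),3,(0,0,255),1)
    cv2.imwrite('pics/'+name,im)
E
python3 - <<'E'
from h import *
for n in ["top","side"]:
    im=ctrl.capture(n)
    if n=="top": save(im,"topc.png",(140,270,120,400),2.8)
    for l in ["rod","drying_stand","draining_rack","ring_1","rod_grip","timer","marker","specimen_cup","stain_bottle","forceps"]:
        for d in ctrl.recognise(l,n)[:5]:
            p=d['point'];print(n,l,np.round(p),round(d['confidence'],2),np.round(ray(n,(p[1],p[0]),40)))
E
```

```text
top rod [225. 184.] 0.45 [474. 108.  40.]
top drying_stand [226. 205.] 0.87 [472.  39.  40.]
top draining_rack [207. 316.] 0.86 [ 539. -313.   40.]
top ring_1 [207. 313.] 0.63 [ 538. -305.   40.]
top rod_grip [226. 184.] 0.53 [470. 106.  40.]
top timer [238. 147.] 0.72 [430. 222.  40.]
top marker [245. 300.] 0.71 [ 416. -261.   40.]
top specimen_cup [158. 277.] 0.86 [ 696. -187.   40.]
top specimen_cup [248. 356.] 0.68 [ 408. -440.   40.]
top specimen_cup [237. 144.] 0.4 [432. 233.  40.]
top stain_bottle [144. 306.] 0.67 [ 742. -280.   40.]
top stain_bottle [154. 276.] 0.56 [ 708. -183.   40.]
top forceps [166. 360.] 0.58 [ 673. -455.   40.]
top forceps [248. 357.] 0.52 [ 410. -445.   40.]
top forceps [226. 207.] 0.31 [470.  33.  40.]
top forceps [221. 195.] 0.18 [485.  72.  40.]
side rod [176. 173.] 0.78 [472. 107.  40.]
side drying_stand [194. 189.] 0.58 [466.  25.  40.]
side draining_rack [262. 295.] 0.94 [ 535. -330.   40.]
side draining_rack [163. 141.] 0.73 [431. 210.  40.]
side draining_rack [171. 170.] 0.71 [476. 124.  40.]
side ring_1 [262. 296.] 0.58 [ 537. -331.   40.]
side ring_1 [264. 302.] 0.55 [ 545. -346.   40.]
side rod_grip [174. 171.] 0.72 [473. 116.  40.]
side rod_grip [193. 188.] 0.15 [466.  29.  40.]
side timer [165. 142.] 0.76 [427. 203.  40.]
side timer [334. 316.] 0.52 [ 436. -492.   40.]
side specimen_cup [191. 298.] 0.88 [ 701. -188.   40.]
side specimen_cup [172. 172.] 0.54 [477. 119.  40.]
side stain_bottle [199. 332.] 0.97 [ 752. -275.   40.]
side stain_bottle [260. 294.] 0.27 [ 537. -326.   40.]
```

View pics/topc.png

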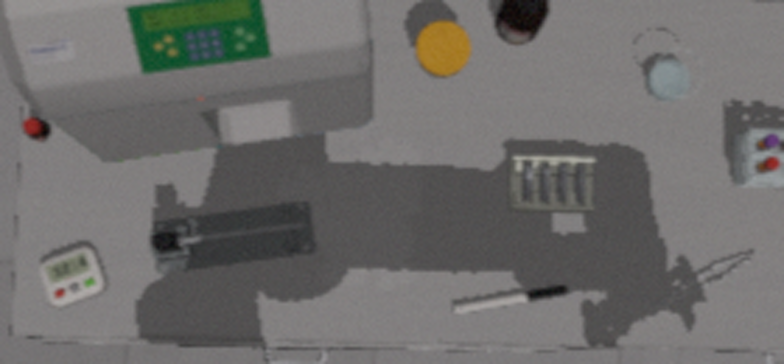

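```bash
python3 - <<'E'
from h import *
s=ctrl.sense();T=tool(s);print(np.round(T,3))
for P in [[470,115,60],[480,-20,60],[537,-320,40]]:
    print(proj("top",P),proj("side",P))
im=ctrl.capture("side"); save(im,"sidec.png",(140,300,140,340),4)
im=ctrl.capture("top"); save(im,"topd.png",(195,250,165,245),10)
E
```

```text
[[-0.00000e+00  4.25000e-01 -9.05000e-01  2.23042e+02]
 [ 0.00000e+00 -9.05000e-01 -4.25000e-01 -4.75279e+02]
 [-1.00000e+00 -0.00000e+00  0.00000e+00  2.31293e+02]
 [ 0.00000e+00  0.00000e+00  0.00000e+00  1.00000e+00]]
[[180.4760458  225.59560446]] [[169.6312602  170.75300222]]
[[223.58020372 223.16811437]] [[202.03669159 197.46997739]]
[[318.07810934 207.38466627]] [[292.47456633 258.77220345]]
```

View pics/sidec.png

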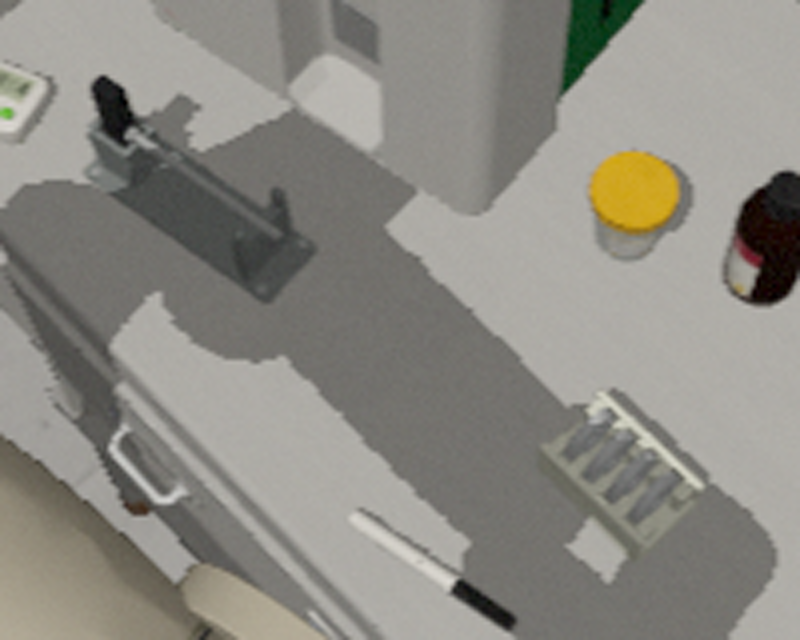

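View pics/topd.png

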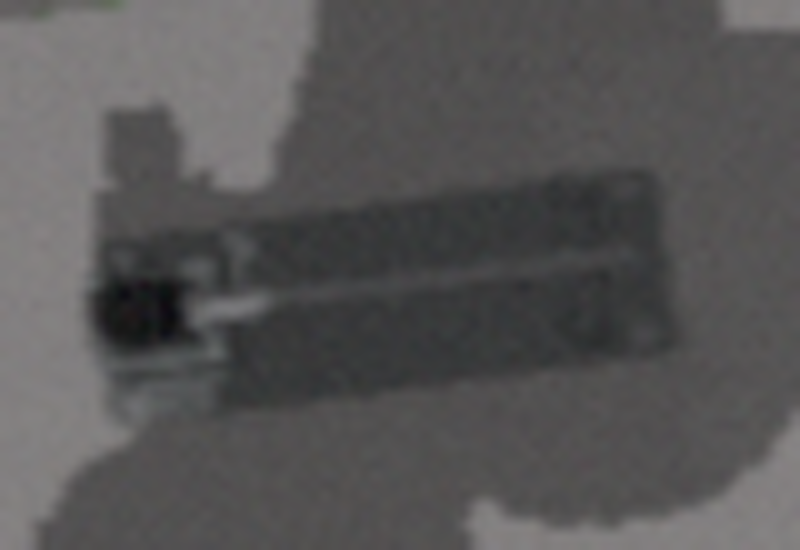

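```bash
cat >> h.py <<'E'
def plan(pos,zyaw,n,cur=None,rn=4):
    """rows (share units) from current measured pose to TCP pos w/ tool x down, tool z yaw deg"""
    s=ctrl.sense();T=tool(s) if cur is None else cur
    z=np.array([np.cos(np.radians(zyaw)),np.sin(np.radians(zyaw)),0]);x=np.array([0,0,-1.]);y=np.cross(z,x)
    G=np.column_stack([x,y,z]);dR=R.from_matrix(T[:3,:3].T@G).as_rotvec()
    Rr=T[:3,:3].copy();p=T[:3,3].copy();rows=[]
    for i in range(n):
        st=(np.array(pos)-p)/(n-i)
        sh=np.round(Rr.T@st/150,rn);tu=np.round(np.degrees(dR/n)/60,rn)
        rows.append([*sh.tolist(),*tu.tolist()])
        p=p+Rr@sh*150;Rr=Rr@R.from_rotvec(np.radians(tu*60)).as_matrix()
    for i in range(0,n,5):print(rows[i:i+5])
def st():
    s=ctrl.sense();T=tool(s);print('t',round(s['time_s'],2),'p',np.round(s['eef_pos'],1),'zyaw',round(np.degrees(np.arctan2(T[1,2],T[0,2])),2),'xdown',np.round(T[:,0],3),'F',np.round(s['force'],2),'M',np.round(s['wrist_torque'],2),'g',round(s['grip_width'],3),'q',np.round(s['joints'],2));return s
E
python3 - <<'E'
from h import *
for c in [(255,190),(226,175),(237,172)]:print(ray("side",c,0))
plan([475,-14,200],-82.5,15,rn=3)
E
```

```text
[628.59833054 -82.90137929   0.        ]
[601.56848978  18.1110358    0.        ]
[633.46709496   2.32771116   0.        ]
[[0.014, -0.138, -0.188, -0.08, -0.0, 0.0], [0.014, -0.122, -0.199, -0.08, -0.0, 0.0], [0.014, -0.105, -0.209, -0.08, -0.0, 0.0], [0.014, -0.087, -0.217, -0.08, -0.0, 0.0], [0.014, -0.068, -0.223, -0.08, -0.0, 0.0]]
[[0.014, -0.049, -0.228, -0.08, -0.0, 0.0], [0.014, -0.03, -0.232, -0.08, -0.0, 0.0], [0.014, -0.011, -0.233, -0.08, -0.0, 0.0], [0.014, 0.009, -0.234, -0.08, -0.0, 0.0], [0.014, 0.029, -0.232, -0.08, -0.0, 0.0]]
[[0.014, 0.048, -0.229, -0.08, -0.0, 0.0], [0.014, 0.067, -0.224, -0.08, -0.0, 0.0], [0.014, 0.085, -0.217, -0.08, -0.0, 0.0], [0.013, 0.103, -0.21, -0.08, -0.0, 0.0], [0.014, 0.12, -0.2, -0.08, -0.0, 0.0]]
```

```bash
python3 - <<'E'
from h import *
plan([530,-385,200],-85,10,rn=3)
E
```

```text
[[0.021, 0.032, -0.211, -0.116, -0.0, 0.0], [0.021, 0.058, -0.205, -0.116, -0.0, 0.0], [0.021, 0.082, -0.197, -0.116, -0.0, 0.0], [0.021, 0.106, -0.185, -0.116, -0.0, 0.0], [0.021, 0.127, -0.171, -0.116, -0.0, 0.0]]
[[0.021, 0.147, -0.155, -0.116, -0.0, 0.0], [0.021, 0.165, -0.136, -0.116, -0.0, 0.0], [0.02, 0.18, -0.115, -0.116, -0.0, 0.0], [0.021, 0.192, -0.092, -0.116, -0.0, 0.0], [0.02, 0.202, -0.068, -0.116, -0.0, 0.0]]
```

Emit:
move_arm(
  targets=[
    [[1,0.021,0.032,-0.211,-0.116,0,0],[1,0.021,0.058,-0.205,-0.116,0,0],[1,0.021,0.082,-0.197,-0.116,0,0],[1,0.021,0.106,-0.185,-0.116,0,0],[1,0.021,0.127,-0.171,-0.116,0,0]],
  ],
)

```text
time_s: 1.85
eef_pos: [377.7, -429.7, 215.4]
ee_rot: [-0.355, -0.612, -0.355, 0.612]
force: [-0.2, -0.1, 0.5]
grip_width: 1.001
```

Emit:
move_arm(
  targets=[
    [[1,0.021,0.147,-0.155,-0.116,0,0],[1,0.021,0.165,-0.136,-0.116,0,0],[1,0.02,0.18,-0.115,-0.116,0,0],[1,0.021,0.192,-0.092,-0.116,0,0],[1,0.02,0.202,-0.068,-0.116,0,0]],
  ],
)

```text
time_s: 2.35
eef_pos: [531.2, -384.4, 199.9]
ee_rot: [0.521, 0.478, 0.522, -0.478]
force: [-1.2, -0.6, -0.5]
grip_width: 0.994
```

Emit:
move_arm(
  targets=[
    [[1,0,0,0,0,0,0],[1,0,0,0,0,0,0]],
  ],
)

```text
time_s: 2.55
eef_pos: [530.1, -384.7, 199.6]
ee_rot: [0.52, 0.479, 0.52, -0.479]
force: [0.6, -0.5, -0.6]
grip_width: 0.999
```

```bash
python3 - <<'E'
from h import *
s=st();im=ctrl.capture("wrist");np.savez('rack1.npz',im=im,p=s['eef_pos'],r=s['ee_rot']);save(im,"w1.png",None,1.5)
for l in ["draining_rack","ring_1"]:
    for d in ctrl.recognise(l,"wrist")[:6]:
        p=d['point'];print(l,np.round(p,1),round(d['confidence'],2),np.round(ray("wrist",(p[1],p[0]),45,s),1))
E
```

```text
t 2.55 p [ 530.1 -384.7  199.6] zyaw -85.26 xdown [-0.001  0.    -1.     0.   ] F [ 0.61 -0.51 -0.57] M [-0.02 -0.04 -0.01] g 0.999 q [-0.81  0.63  1.1  -0.    1.41 -0.89]
draining_rack [111.7 278.2] 0.73 [ 546.5 -314.7   45. ]
ring_1 [143.7 275.1] 0.84 [ 546.7 -346.5   45. ]
ring_1 [124.3 274.6] 0.83 [ 544.2 -327.2   45. ]
ring_1 [ 80.7 282.5] 0.77 [ 547.7 -285.6   45. ]
ring_1 [105.6 277. ] 0.7 [ 544.8 -309.    45. ]
ring_1 [ 91.4 475.4] 0.38 [ 736.8 -279.9   45. ]
```

View pics/w1.png

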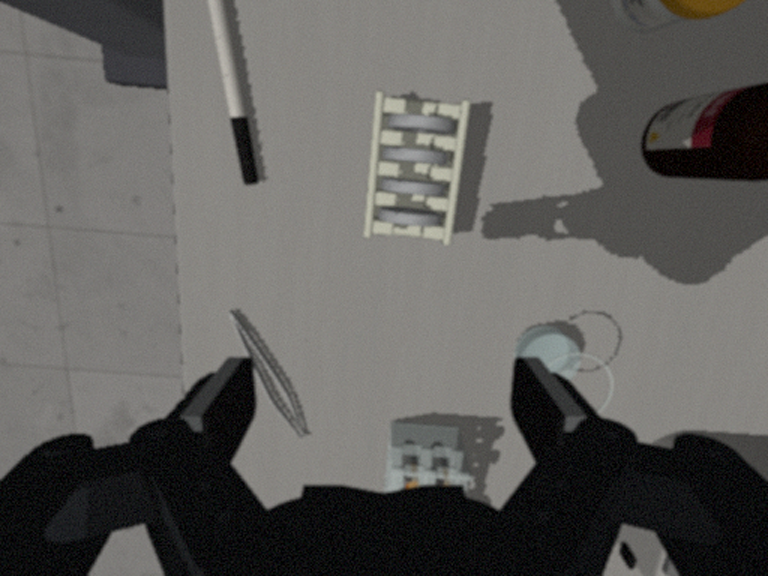

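```bash
python3 - <<'E'
from h import *
d=np.load('rack1.npz');save(d['im'],"w1c.png",(52,172,230,330),6)
E
```

```text
(no output)
```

View pics/w1c.png

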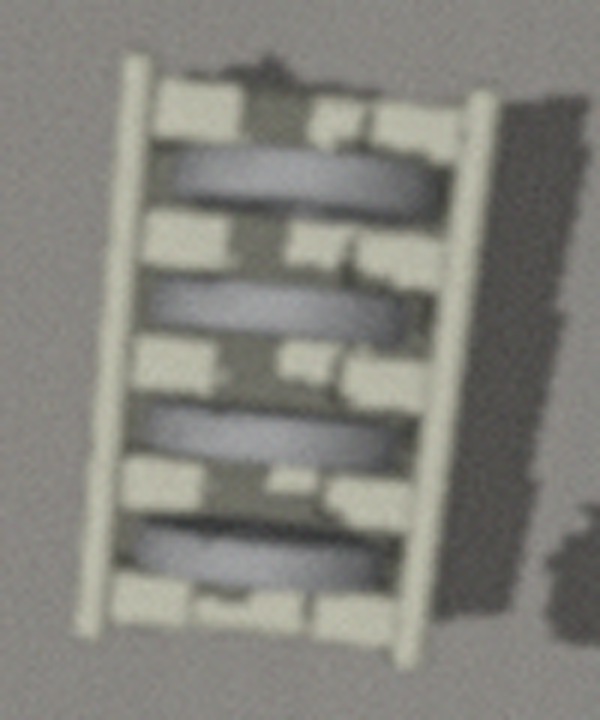

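```bash
python3 - <<'E'
from h import *
from scipy.optimize import least_squares
d=np.load('rack1.npz');s=dict(eef_pos=d['p'],ee_rot=d['r'])
uv=np.array([(124,55),(76,637),(497,92),(418,668)])/6-.0+[230,52]-[.5,.5]+[.08,.08]
W=np.array([ray("wrist",p,42,s) for p in uv]);print(W.round(1))
print('ends',np.linalg.norm(W[0]-W[1]),np.linalg.norm(W[2]-W[3]),np.linalg.norm(W[0]-W[2]))
loc=np.array([(-48,-31),(48,-31),(-48,31),(48,31)])
def P(v):
    c,sn=np.cos(v[2]),np.sin(v[2]);X=loc@np.array([[c,sn],[-sn,c]])+v[:2];return np.c_[X,np.full(4,v[3])]
f=lambda v:(proj("wrist",P(v),s)-uv).ravel()
r=least_squares(f,[537,-320,-1.6,42]);print('free z',r.x,np.degrees(r.x[2]),r.fun.round(2))
f2=lambda v:f([*v,42]);r=least_squares(f2,[537,-320,-1.6]);print(r.x,np.degrees(r.x[2]),r.fun.round(2))
plan([475,-14,200],-82.5,12,rn=3)
E
```

```text
[[ 515.1 -269.9   42. ]
 [ 514.  -364.3   42. ]
 [ 575.4 -270.5   42. ]
 [ 574.4 -364.8   42. ]]
ends 94.31843434290955 94.30478862644615 60.33573608024629
free z [ 545.14037192 -317.42625802   -1.58161119   35.85275858] -90.61964611265513 [-0.25  0.04 -0.11 -0.19  0.16  0.19  0.21 -0.05]
[ 544.71804367 -317.54750596   -1.58150252] -90.61341949042108 [-0.82 -0.9  -0.77  0.84  0.93 -0.61  0.66  1.07]
[[0.0, -0.013, -0.208, -0.004, 0.0, 0.0], [0.0, -0.013, -0.208, -0.004, 0.0, 0.0], [0.0, -0.012, -0.208, -0.004, 0.0, 0.0], [0.0, -0.011, -0.208, -0.004, 0.0, 0.0], [0.0, -0.01, -0.208, -0.004, 0.0, 0.0]]
[[0.0, -0.009, -0.209, -0.004, 0.0, 0.0], [0.0, -0.008, -0.208, -0.004, 0.0, 0.0], [0.0, -0.007, -0.209, -0.004, 0.0, 0.0], [0.0, -0.006, -0.209, -0.004, 0.0, 0.0], [0.001, -0.005, -0.208, -0.004, 0.0, 0.0]]
[[0.0, -0.005, -0.209, -0.004, 0.0, 0.0], [0.001, -0.004, -0.208, -0.004, 0.0, 0.0]]
```

Emit:
move_arm(
  targets=[
    [[1,0,-0.013,-0.208,-0.004,0,0],[1,0,-0.013,-0.208,-0.004,0,0],[1,0,-0.012,-0.208,-0.004,0,0],[1,0,-0.011,-0.208,-0.004,0,0],[1,0,-0.01,-0.208,-0.004,0,0]],
  ],
)

```text
time_s: 3.2
eef_pos: [506.1, -229.8, 200.5]
ee_rot: [0.525, 0.474, 0.525, -0.474]
force: [-0.8, 0.1, 0.4]
grip_width: 0.999
```

Emit:
move_arm(
  targets=[
    [[1,0,-0.009,-0.209,-0.004,0,0],[1,0,-0.008,-0.208,-0.004,0,0],[1,0,-0.007,-0.209,-0.004,0,0],[1,0,-0.006,-0.209,-0.004,0,0],[1,0.001,-0.005,-0.208,-0.004,0,0]],
  ],
)

```text
time_s: 3.7
eef_pos: [483.6, -74.9, 200.4]
ee_rot: [0.53, 0.468, 0.529, -0.468]
force: [0.7, -0.3, -0.7]
grip_width: 1.001
```

Emit:
move_arm(
  targets=[
    [[1,0,-0.005,-0.209,-0.004,0,0],[1,0.001,-0.004,-0.208,-0.004,0,0],[1,0,0,0,0,0,0],[1,0,0,0,0,0,0]],
  ],
)

```text
time_s: 4.1
eef_pos: [474.9, -14.0, 200.2]
ee_rot: [0.532, 0.466, 0.532, -0.466]
force: [-0.2, -0.0, 0.5]
grip_width: 0.998
```

```bash
python3 - <<'E'
from h import *
s=st();im=ctrl.capture("wrist");np.savez('stand1.npz',im=im,p=s['eef_pos'],r=s['ee_rot']);save(im,"w2.png",None,1.5);save(im,"w2c.png",(0,200,200,320),4)
for l in ["drying_stand","rod","rod_grip"]:
    for d in ctrl.recognise(l,"wrist")[:6]:
        p=d['point'];print(l,np.round(p,1),round(d['confidence'],2),np.round(ray("wrist",(p[1],p[0]),60,s),1))
E
```

```text
t 4.1 p [474.9 -14.  200.2] zyaw -82.39 xdown [ 0.001 -0.001 -1.     0.   ] F [-0.18 -0.04  0.49] M [-0.02  0.03 -0.04] g 0.998 q [-0.28  0.23  1.69 -0.    1.22 -0.41]
drying_stand [107.4 263.1] 0.57 [472.2  58.6  60. ]
rod [ 62.6 272.4] 0.91 [475.1  98.4  60. ]
rod_grip [ 56.9 269.1] 0.56 [471.5 102.7  60. ]
```

View pics/w2.png

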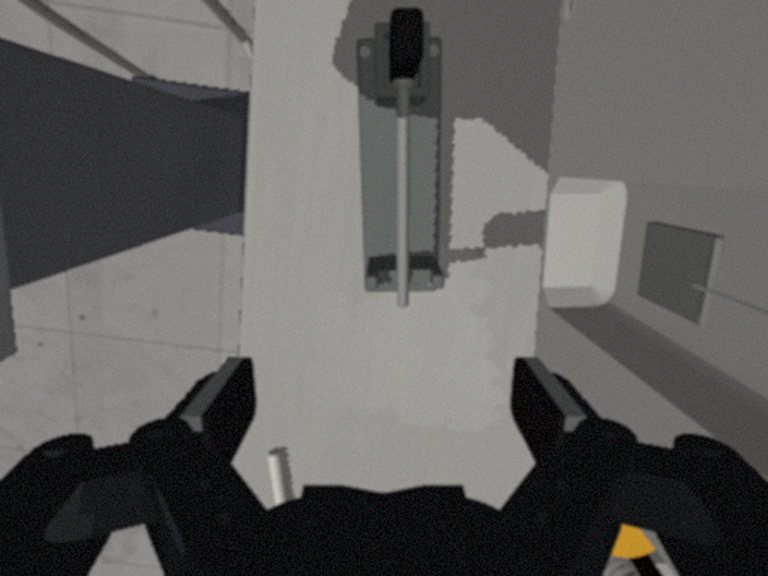

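View pics/w2c.png

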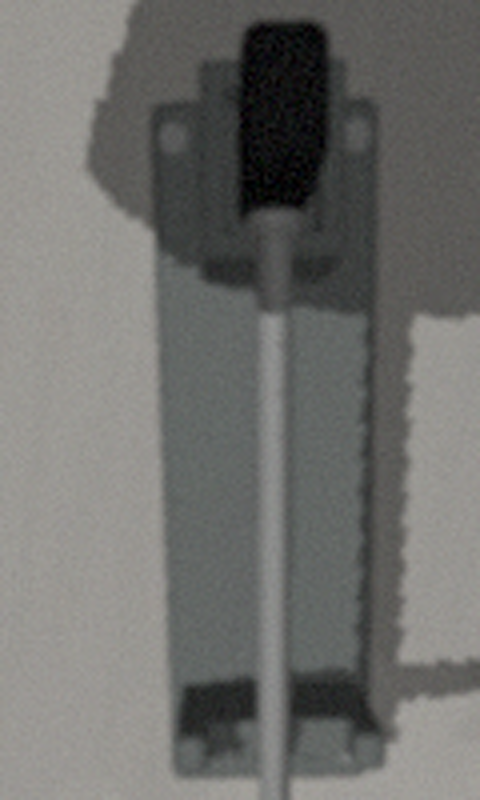

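```bash
python3 - <<'E'
from h import *
d=np.load('stand1.npz');s=dict(eef_pos=d['p'],ee_rot=d['r'])
c=lambda x,y:(200+(x+.5)/4-.5,(y+.5)/4-.5)
def yaw(a,b):return np.degrees(np.arctan2(b[1]-a[1],b[0]-a[0]))
a,b=ray("wrist",c(271.5,330),60,s),ray("wrist",c(274,700),60,s);print('rod',a,b,yaw(a,b))
for n,(p,q) in dict(L=((152,110),(175,770)),Rr=((378,110),(372,650))).items():
    P,Q=ray("wrist",c(*p),8,s),ray("wrist",c(*q),8,s);print(n,P,Q,yaw(P,Q))
# subpixel rod edges
g=d['im'].astype(float).mean(2)
for r in range(80,180,8):
    row=g[r:r+4].mean(0)[255:282];print(r,row.round(0).astype(int))
E
```

```text
rod [473.09417454  81.33426432  60.        ] [486.26098084  -5.05652737  60.        ] -81.33424728218515
L [436.10303994 134.98907254   8.        ] [463.61534397 -41.78046303   8.        ] -81.15349519632716
Rr [494.41378745 142.75225745   8.        ] [516.65624704   2.35672273   8.        ] -80.9976147438289
80 [103 103 103 100 102 102 100 101 102 108 125 131 141 142 133 120 104  91
  92 100 102 100 100 102 100  99 102]
88 [101 102 101 101 100 101 101 100 102 109 124 134 139 141 134 121 102  91
  92  98 101 100 100 102  99  99 102]
96 [103  99 103 102 103 100 101 100 100 109 125 130 140 139 131 116  98  90
  92  99 100 100 102 100  99 100 100]
104 [103 102 101 103 100 103 101  99 100 110 123 131 139 142 132 121 100  89
  92  99 100 103 101  99 102 101 100]
112 [102 101 102 101 102 100 100 100 100 109 122 132 137 139 134 120 100  89
  92  98 100  98 100  99 100 101 101]
120 [ 99  99 100 102 100 100 101 101  99 106 122 130 139 139 132 120  99  89
  93  98 102 101 101 101 103 100  98]
128 [ 99 101  99  98 100 100  99  99  98 108 122 131 139 140 132 118  97  88
  91  97 100 102  99 102 102 100 102]
136 [102  99 100 101 101 100 103  99 102 110 122 134 139 138 133 120  99  88
  92  98 100 100 100 100 102 100 101]
144 [ 99  99 102  99 100 100  99 100 102 109 121 133 138 138 132 117  97  91
  99 100 101 100 102  99 100 100 102]
152 [100 100 102  99 100 101 101 100 101 108 122 132 139 138 130 117  97  90
  97 102 100  99 100 101 102 100 101]
160 [101 101  99  99 100 103 103 102 100 108 120 133 138 140 130 118  97  91
  97 100 100 101 100 101 101 101 100]
168 [ 75  76  74  70  63  66  62  63  76  97 117 132 138 138 132 116  91  70
  57  56  56  54  56  52  55  54  49]
176 [ 35  42  43  40  45  39  42  43  57  86 116 131 138 136 131 115  93  67
  45  44  45  44  46  49  47  47  46]
```

```bash
cat >> h.py <<'E'
def yaw(a,b):return np.degrees(np.arctan2(b[1]-a[1],b[0]-a[0]))
E
python3 - <<'E'
from h import *
d=np.load('stand1.npz');s=dict(eef_pos=d['p'],ee_rot=d['r'])
g=d['im'].astype(float).mean(2)
R_=[];C=[]
for r in range(82,164):
    row=g[r,255:282];w=np.clip(row-106,0,None);R_.append(r);C.append(255+(w*np.arange(27)).sum()/w.sum())
k=np.polyfit(R_,C,1);print(k)
a,b=[ray("wrist",(np.polyval(k,r),r),60,s) for r in (82,163)];print(a,b,yaw(a,b))
# stand overlay
th=np.radians(-81.1);ex=np.array([np.cos(th),np.sin(th),0]);ey=np.array([-ex[1],ex[0],0])
P,Q=ray("wrist",(200+152.5/4-.5,110.5/4-.5),8,s),ray("wrist",(200+378.5/4-.5,110/4),8,s)
print('base width',(Q-P)@ey,'base mid',(P+Q)/2)
for nm,uv in dict(scr1=(174,137),scr2=(356,135),scr3=(190,748),scr4=(369,748)).items():
    print(nm,ray("wrist",(200+uv[0]/4-.4,uv[1]/4-.4),8,s).round(1))
# rod tip
print('tip', (g[190:215,262:272].mean(1)).round(0))
E
```

```text
[-5.02570727e-04  2.67441579e+02]
[472.98748413  81.42926889  60.        ] [483.79882228   6.56183214  60.        ] -81.78292515491292
base width 58.81468679981943 base mid [465.28789377 138.69844937   8.        ]
scr1 [442.5 129.5   8. ]
scr2 [489.7 136.2   8. ]
scr3 [467.2 -34.3   8. ]
scr4 [520.7 -27.2   8. ]
tip [114. 116. 116. 117. 122. 130. 132. 131. 133. 132. 132. 131. 132. 136.
 143. 151. 158. 156. 156. 156. 157. 157. 156. 157. 156.]
```

```bash
python3 - <<'E'
from h import *
d=np.load('stand1.npz');s=dict(eef_pos=d['p'],ee_rot=d['r'])
t=ray("wrist",(267.3,204.3),60,s)
th=np.radians(-81.8);e=np.array([np.cos(th),np.sin(th),0])
o=t-155*e;print('tip',t,'origin',o)
ey=np.array([-e[1],e[0],0])
def box(o,th):
    th=np.radians(th);ex=np.array([np.cos(th),np.sin(th),0]);ey=np.array([-ex[1],ex[0],0]);z=np.array([0,0,1])
    return [o+x*ex+y*ey+h*z for x in(-12,12) for y in(-8,8) for h in(-5,50)]
B=box(o,-81.5)
p=proj("wrist",np.array(B),s)
save(d['im'],"w2o.png",(0,200,200,320),4,list(p)+[proj("wrist",o,s)[0]])
ps=proj("top",np.array(B));im=ctrl.capture("top");save(im,"topo.png",(195,250,165,245),10,list(ps)+[proj("top",t)[0]])
pz=proj("side",np.array(B));im=ctrl.capture("side");save(im,"sideo.png",(140,230,140,240),8,list(pz)+[proj("side",t)[0]])
E
```

```text
tip [489.95200195 -36.330555    60.        ] origin [467.84451722 117.08476079  60.        ]
```

View pics/w2o.png

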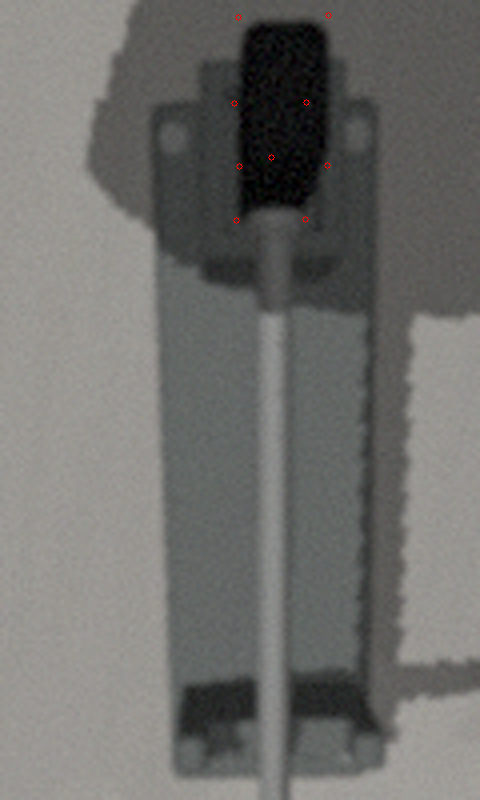

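View pics/topo.png

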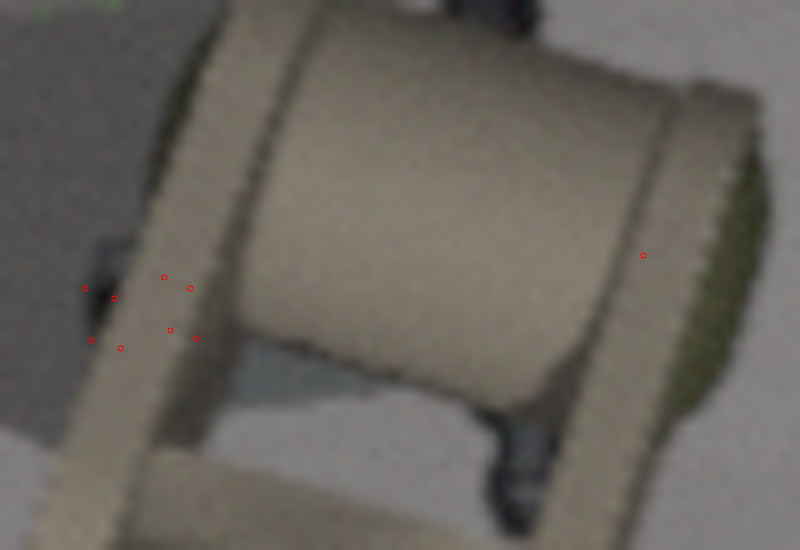

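View pics/sideo.png

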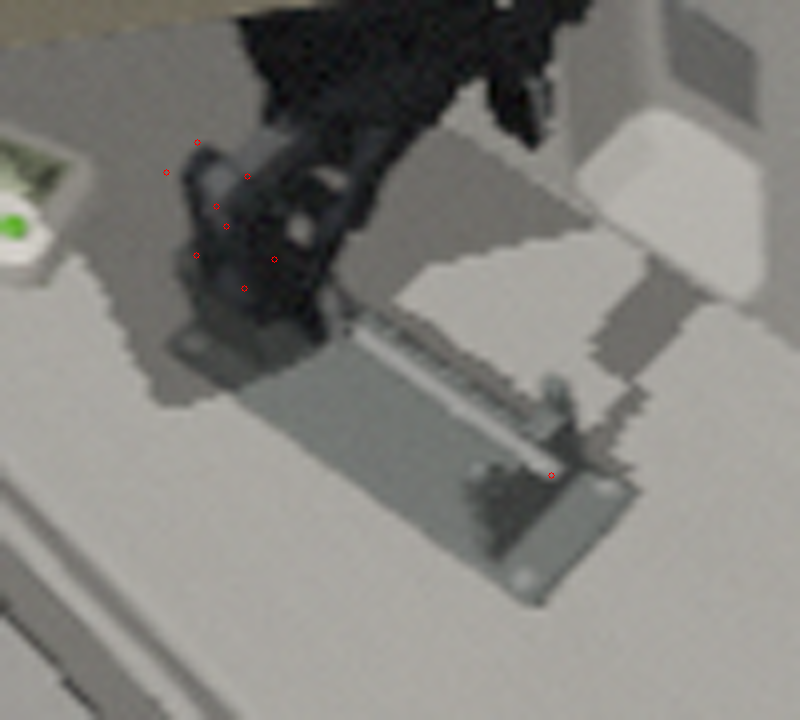

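```bash
python3 - <<'E'
from h import *
plan([468.3,117,135],-81.6,8,rn=3)
T=tool(ctrl.sense());T[:3,3]=[468.3,117,135]
E
```

```text
[[0.054, 0.009, -0.109, -0.002, 0.0, 0.0], [0.054, 0.009, -0.109, -0.002, 0.0, 0.0], [0.054, 0.009, -0.109, -0.002, 0.0, 0.0], [0.054, 0.009, -0.109, -0.002, 0.0, 0.0], [0.054, 0.01, -0.109, -0.002, 0.0, 0.0]]
[[0.054, 0.01, -0.11, -0.002, 0.0, 0.0], [0.054, 0.01, -0.109, -0.002, 0.0, 0.0], [0.054, 0.011, -0.109, -0.002, 0.0, 0.0]]
```

Emit:
move_arm(
  targets=[
    [[1,0.054,0.009,-0.109,-0.002,0,0],[1,0.054,0.009,-0.109,-0.002,0,0],[1,0.054,0.009,-0.109,-0.002,0,0],[1,0.054,0.009,-0.109,-0.002,0,0],[1,0.054,0.01,-0.109,-0.002,0,0]],
  ],
)

```text
time_s: 4.9
eef_pos: [470.7, 68.5, 158.9]
ee_rot: [0.534, 0.463, 0.534, -0.463]
force: [-0.3, -0.1, 0.7]
grip_width: 0.996
```

Emit:
move_arm(
  targets=[
    [[1,0.054,0.01,-0.11,-0.002,0,0],[1,0.054,0.01,-0.109,-0.002,0,0],[1,0.054,0.011,-0.109,-0.002,0,0],[1,0,0,0,0,0,0],[1,0,0,0,0,0,0]],
  ],
)

```text
time_s: 5.4
eef_pos: [468.3, 117.2, 135.1]
ee_rot: [0.536, 0.461, 0.536, -0.461]
force: [0.3, -0.5, -1.6]
grip_width: 1.003
```

```bash
python3 - <<'E'
from h import *
s=st();im=ctrl.capture("wrist");save(im,"w3.png",None,1.5)
plan([468.3,117,71],-81.6,6,rn=3)
im=ctrl.capture("side");save(im,"s3.png",(120,240,120,280),5)
E
```

```text
t 5.4 p [468.3 117.2 135.1] zyaw -81.41 xdown [-0. -0. -1.  0.] F [ 0.25 -0.51 -1.63] M [-0.    0.02 -0.06] g 1.003 q [ 0.    0.32  1.75 -0.    1.06 -0.15]
[[0.071, -0.0, -0.0, 0.0, 0.0, -0.0], [0.072, -0.0, -0.0, 0.0, 0.0, -0.0], [0.071, -0.0, -0.0, 0.0, 0.0, -0.0], [0.072, -0.0, -0.0, 0.0, 0.0, -0.0], [0.071, -0.001, -0.0, 0.0, 0.0, -0.0]]
[[0.072, -0.0, -0.001, 0.0, 0.0, -0.0]]
```

View pics/w3.png

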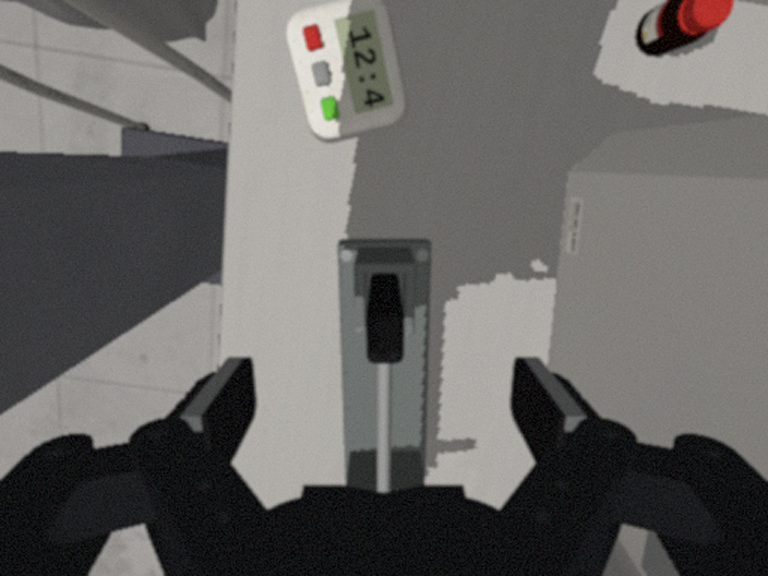

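Emit:
move_arm(
  targets=[
    [[1,0.071,0,0,0,0,0],[1,0.072,0,0,0,0,0],[1,0.071,0,0,0,0,0],[1,0.072,0,0,0,0,0],[1,0.071,0,0,0,0,0]],
  ],
)

```text
time_s: 6.0
eef_pos: [468.0, 117.6, 80.3]
ee_rot: [0.536, 0.461, 0.536, -0.461]
force: [1.1, -0.8, 0.1]
grip_width: 1.003
```

Emit:
move_arm(
  targets=[
    [[1,0.072,0,0,0,0,0],[1,0,0,0,0,0,0],[1,0,0,0,0,0,0]],
  ],
)

```text
time_s: 6.3
eef_pos: [468.2, 117.7, 70.6]
ee_rot: [0.536, 0.461, 0.536, -0.461]
force: [0.3, -0.1, 0.7]
grip_width: 0.999
```

```bash
python3 - <<'E'
from h import *
s=st();im=ctrl.capture("wrist");save(im,"w4.png",None,1.5)
im=ctrl.capture("top");save(im,"t4.png",(190,260,160,260),8)
E
```

```text
t 6.3 p [468.2 117.7  70.6] zyaw -81.42 xdown [-0.  0. -1.  0.] F [ 0.34 -0.15  0.71] M [ 0.03  0.02 -0.01] g 0.999 q [ 0.    0.42  1.81  0.    0.91 -0.15]
```

View pics/w4.png

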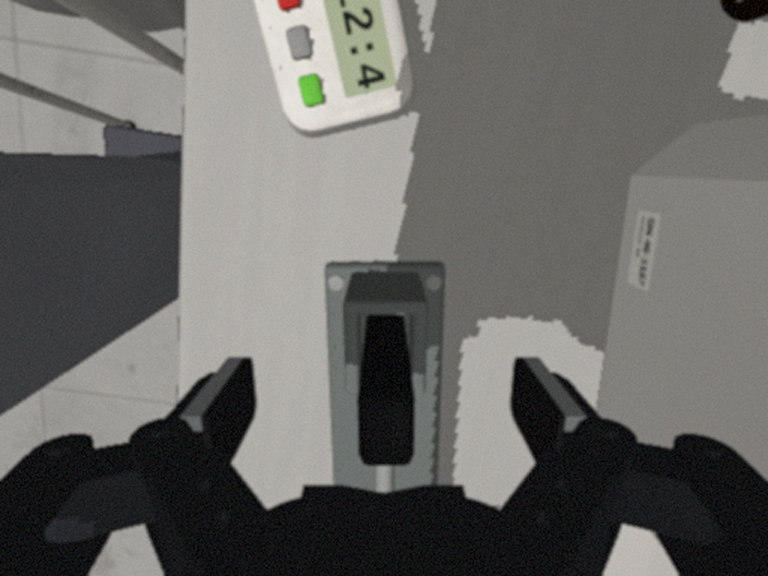

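View pics/t4.png

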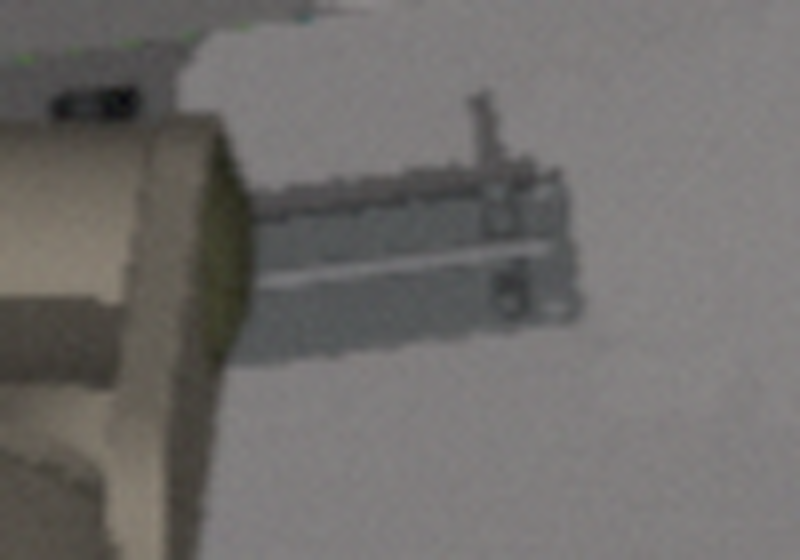

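```bash
python3 - <<'E'
from h import *
c=ctrl.calibration("wrist");K=c['camera_matrix'];T=np.linalg.inv(np.array(c['tool_from_camera']))
for P in [(-39,-8,-12),(-39,8,-12),(-39,8,12),(-39,-8,12)]:
    q=T@np.r_[P,1];u=K@q[:3];print(P,u[:2]/u[2]*1.5)
# top-cam rod line in pre-grip
im=ctrl.capture("top").astype(float).mean(2)
np.save('top_pre.npy',im)
C=[];Rr=[]
for c_ in range(195,224):
    col=im[214:230,c_];bg=np.median(im[208:238,c_]);w=np.clip(col-bg-8,0,None);C.append(c_);Rr.append(214+(w*np.arange(16)).sum()/w.sum())
k=np.polyfit(C,Rr,1);print(k,np.std(np.polyval(k,C)-Rr))
a,b=[ray("top",(x,np.polyval(k,x)),60) for x in(195,223)];print(a,b,yaw(a,b))
E
```

```text
(-39, -8, -12) [355.74451711 391.55302057]
(-39, 8, -12) [415.22081855 391.51592261]
(-39, 8, 12) [413.52648487 467.04752093]
(-39, -8, 12) [357.24958809 467.08098645]
[-1.25129863e-01  2.48805929e+02] 0.08473866007772979
[474.53332898  69.59163865  60.        ] [487.08907159 -17.9949867   60.        ] -81.8420975817933
```

Emit:
move_arm(
  targets=[
    [[0,0,0,0,0,0,0],[0,0,0,0,0,0,0],[0,0,0,0,0,0,0],[0,0,0,0,0,0,0],[0,0,0,0,0,0,0]],
  ],
  force=60,
)

```text
time_s: 6.95
eef_pos: [468.2, 117.6, 70.7]
ee_rot: [0.536, 0.461, 0.536, -0.461]
force: [-0.8, 0.5, 1.8]
grip_width: 0.179
```

Emit:
move_arm(
  targets=[
    [[0,0,0,0,0,0,0],[0,0,0,0,0,0,0],[0,0,0,0,0,0,0]],
  ],
)

```text
time_s: 7.25
eef_pos: [468.2, 117.6, 70.7]
ee_rot: [0.536, 0.461, 0.536, -0.461]
force: [-0.1, 0.1, 1.6]
grip_width: 0.177
```

```bash
cat >> h.py <<'E'
def topline(im,c0,c1,r0,r1,z,th=8,slope=None):
    C=[];Rr=[]
    for c_ in range(c0,c1):
        ctr=(r0+r1)/2 if slope is None else slope[0]+slope[1]*(c_-c0)
        a=int(ctr-8);b=a+16
        col=im[a:b,c_];bg=np.median(col);w=np.clip(col-bg-th,0,None);C.append(c_);Rr.append(a+(w*np.arange(16)).sum()/w.sum())
    k=np.polyfit(C,Rr,1);sd=np.std(np.polyval(k,C)-Rr)
    a,b=[ray("top",(x,np.polyval(k,x)),z) for x in(c0,c1-1)];print(k,'sd',round(sd,2),a.round(1),b.round(1),'yaw',round(yaw(a,b),2));return k
E
python3 - <<'E'
from h import *
st();im=ctrl.capture("top").astype(float).mean(2);topline(im,195,224,214,230,60)
im=ctrl.capture("wrist");save(im,"w5.png",None,1.5)
E
```

```text
t 7.25 p [468.2 117.6  70.7] zyaw -81.42 xdown [ 0. -0. -1.  0.] F [-0.13  0.11  1.61] M [-0.05  0.    0.05] g 0.177 q [ 0.    0.42  1.81 -0.    0.91 -0.15]
[-1.22044966e-01  2.48412288e+02] sd 0.08 [473.9  69.6  60. ] [486.2 -18.   60. ] yaw -82.02
```

View pics/w5.png

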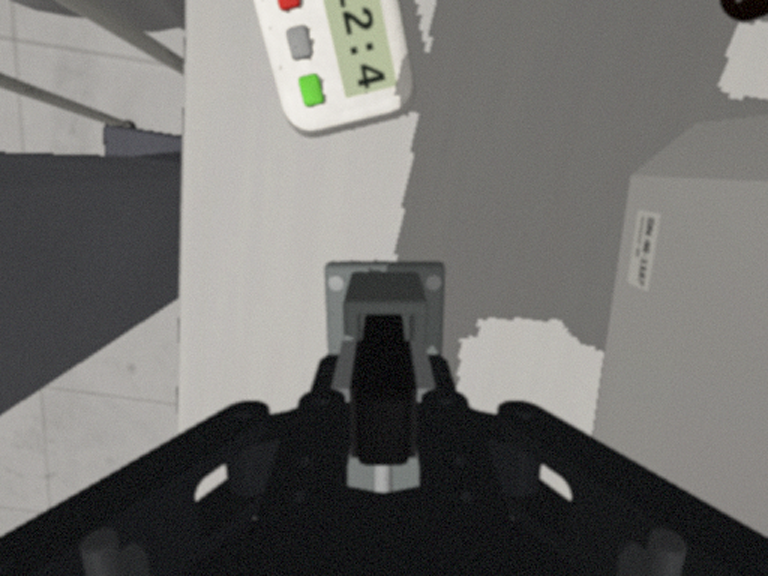

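```bash
python3 - <<'E'
from h import *
d=np.load('rack1.npz');s=dict(eef_pos=d['p'],ee_rot=d['r'])
o=np.array([545.0,-317.5,0]);th=np.radians(-90.6);ex=np.array([np.cos(th),np.sin(th),0]);ey=np.array([-ex[1],ex[0],0])
pts=[]
for x in(-30,-10,10,30):
    for sgn in (-1,1):
        a=np.linspace(0,2*np.pi,40)
        for t in a:pts.append(o+(x+4*sgn)*ex+22*np.cos(t)*ey+np.array([0,0,40+22*np.sin(t)]))
pts=np.array(pts);uv=proj("wrist",pts,s)
im=d['im'][52:172,230:330,::-1].copy();im=cv2.resize(im,None,fx=6,fy=6,interpolation=cv2.INTER_CUBIC)
for i in range(8):
    p=((uv[i*40:(i+1)*40]-[230,52]+.5)*6).astype(int);cv2.polylines(im,[p.reshape(-1,1,2)],True,(0,0,255) if i%2 else (0,255,0),1)
for l in [(-48,-31),(48,-31),(48,31),(-48,31)]:
    p=(proj("wrist",o+l[0]*ex+l[1]*ey+[0,0,42],s)[0]-[230,52]+.5)*6;cv2.circle(im,tuple(p.astype(int)),4,(255,0,0),1)
cv2.imwrite('pics/w1o.png',im)
E
```

```text
(no output)
```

View pics/w1o.png

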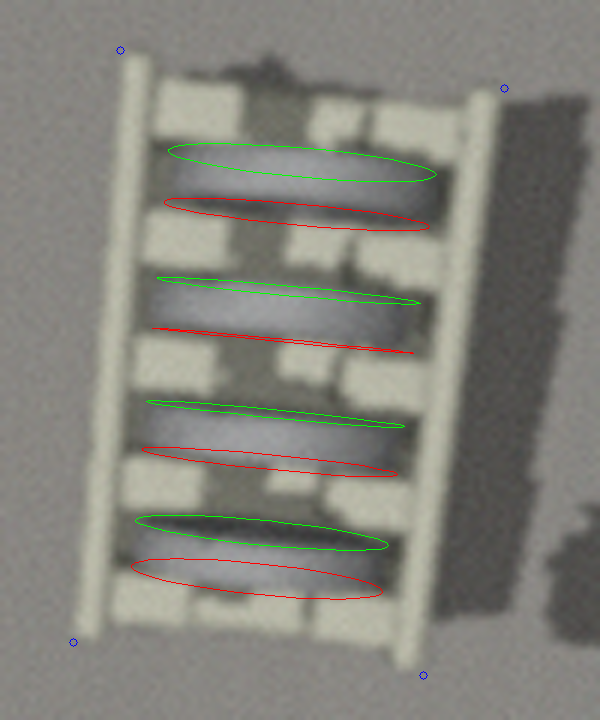

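```bash
python3 - <<'E'
from h import *
d=np.load('stand1.npz');s=dict(eef_pos=d['p'],ee_rot=d['r'])
for uv in [(548,170),(535,340)]:
  print(ray("wrist",np.array(uv)/1.5,0,s),ray("wrist",np.array(uv)/1.5,200,s))
T=np.linalg.inv(ctrl.calibration("top")['extrinsics']);print(T[:3,3])
for c in [(125,205),(250,180),(250,150),(247,122)]:
  print(c,[ray("top",c,z).round(0) for z in (0,150,300)])
for c in [(255,190),(258,133),(300,80)]:
  print(c,[ray("side",c,z).round(0) for z in (0,150,300)])
plan([468.2,117.6,131],-81.42,6,rn=3)
E
```

```text
[591.39937656  68.12770414   0.        ] [517.50704171  61.28687263 200.        ]
[613.6223322  -70.85872061   0.        ] [526.77306264   3.3354848  200.        ]
[ 395.21308638 -110.70589349 1552.35758559]
(125, 205) [array([537., 308.,   0.]), array([524., 268., 150.]), array([510., 227., 300.])]
(250, 180) [array([ 628., -100.,    0.]), array([ 605., -101.,  150.]), array([ 583., -102.,  300.])]
(250, 150) [array([729., -98.,   0.]), array([696., -99., 150.]), array([ 664., -101.,  300.])]
(247, 122) [array([824., -86.,   0.]), array([783., -89., 150.]), array([741., -91., 300.])]
(255, 190) [array([629., -83.,   0.]), array([ 569., -144.,  150.]), array([ 509., -205.,  300.])]
(258, 133) [array([786.,  65.,   0.]), array([705., -17., 150.]), array([623., -99., 300.])]
(300, 80) [array([1059.,  129.,    0.]), array([939.,  38., 150.]), array([819., -53., 300.])]
[[-0.067, -0.0, 0.0, 0.0, 0.0, -0.0], [-0.067, -0.0, 0.0, 0.0, 0.0, -0.0], [-0.067, -0.0, 0.0, 0.0, 0.0, -0.0], [-0.067, -0.0, 0.0, 0.0, 0.0, -0.0], [-0.067, -0.0, 0.0, 0.0, 0.0, -0.0]]
[[-0.067, -0.0, 0.0, 0.0, 0.0, -0.0]]
```

Emit:
move_arm(
  targets=[
    [[0,-0.02,0,0,0,0,0],[0,-0.06,0,0,0,0,0],[0,-0.08,0,0,0,0,0],[0,-0.08,0,0,0,0,0],[0,-0.08,0,0,0,0,0]],
  ],
)

```text
time_s: 7.85
eef_pos: [468.3, 117.7, 120.1]
ee_rot: [0.536, 0.461, 0.536, -0.461]
force: [-0.6, -0.7, -1.9]
grip_width: 0.18
```

Emit:
move_arm(
  targets=[
    [[0,-0.06,0,0,0,0,0],[0,-0.02,0,0,0,0,0],[0,0,0,0,0,0,0]],
  ],
)

```text
time_s: 8.15
eef_pos: [468.2, 117.6, 131.0]
ee_rot: [0.536, 0.461, 0.536, -0.461]
force: [0.2, -0.3, -1.4]
grip_width: 0.183
```

```bash
python3 - <<'E'
from h import *
s=st()
ex=np.array([np.cos(np.radians(-90.6)),np.sin(np.radians(-90.6))]);o=np.array([545,-317.5])-213*ex;print(o)
plan([o[0],o[1],131],-90.05,10,rn=3)
im=ctrl.capture("side");save(im,"s6.png",(110,260,120,320),4)
E
```

```text
t 8.15 p [468.2 117.6 131. ] zyaw -81.42 xdown [ 0.001 -0.    -1.     0.   ] F [ 0.24 -0.28 -1.42] M [-0.01 -0.   -0.  ] g 0.183 q [ 0.    0.33  1.76 -0.    1.05 -0.15]
[ 547.23049002 -104.51167893]
[[0.0, 0.03, 0.154, 0.014, 0.0, -0.0], [0.0, 0.032, 0.154, 0.014, 0.0, -0.0], [0.0, 0.034, 0.153, 0.014, 0.0, -0.0], [0.0, 0.037, 0.153, 0.014, 0.0, -0.0], [0.0, 0.039, 0.152, 0.014, 0.0, -0.0]]
[[0.0, 0.041, 0.152, 0.014, 0.0, -0.0], [0.0, 0.044, 0.151, 0.014, 0.0, -0.0], [0.0, 0.046, 0.151, 0.014, 0.0, -0.0], [0.0, 0.048, 0.15, 0.014, 0.0, -0.0], [0.001, 0.049, 0.149, 0.014, 0.0, -0.0]]
```

View pics/s6.png

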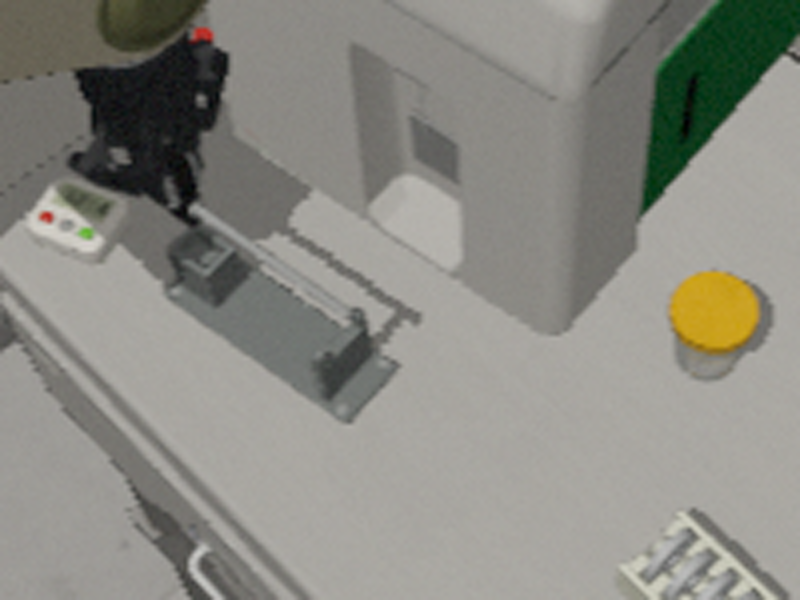

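Emit:
move_arm(
  targets=[
    [[0,0,0.03,0.154,0.014,0,0],[0,0,0.032,0.154,0.014,0,0],[0,0,0.034,0.153,0.014,0,0],[0,0,0.037,0.153,0.014,0,0],[0,0,0.039,0.152,0.014,0,0]],
  ],
)

```text
time_s: 8.7
eef_pos: [507.5, 5.8, 130.0]
ee_rot: [0.518, 0.48, 0.519, -0.481]
force: [1.0, -0.3, -0.7]
grip_width: 0.179
```

Emit:
move_arm(
  targets=[
    [[0,0,0.041,0.152,0.014,0,0],[0,0,0.044,0.151,0.014,0,0],[0,0,0.046,0.151,0.014,0,0],[0,0,0.048,0.15,0.014,0,0],[0,0.001,0.049,0.149,0.014,0,0]],
  ],
)

```text
time_s: 9.2
eef_pos: [547.0, -105.4, 129.7]
ee_rot: [0.5, 0.499, 0.501, -0.5]
force: [-0.3, -0.2, -0.4]
grip_width: 0.178
```

Emit:
move_arm(
  targets=[
    [[0,0,0,0,0,0,0],[0,0,0,0,0,0,0]],
  ],
)

```text
time_s: 9.4
eef_pos: [546.6, -104.4, 129.7]
ee_rot: [0.5, 0.499, 0.501, -0.499]
force: [-0.9, -0.7, -0.7]
grip_width: 0.18
```

```bash
python3 - <<'E'
from h import *
s=st()
ex=np.array([np.cos(np.radians(-90.6)),np.sin(np.radians(-90.6))]);o=np.array([545,-317.5])-213*ex
plan([o[0],o[1],50.7],-90.05,8,rn=3)
im=ctrl.capture("top");save(im,"t7.png",(170,250,220,340),6)
np.save('t7.npy',im)
E
```

```text
t 9.4 p [ 546.6 -104.4  129.7] zyaw -89.84 xdown [-0.001  0.001 -1.     0.   ] F [-0.92 -0.74 -0.7 ] M [ 0.07 -0.    0.03] g 0.18 q [-0.4   0.48  1.54  0.    1.13 -0.4 ]
[[0.066, 0.001, 0.0, 0.0, -0.0, 0.0], [0.066, 0.001, 0.0, 0.0, -0.0, 0.0], [0.066, 0.0, 0.0, 0.0, -0.0, 0.0], [0.066, 0.001, 0.0, 0.0, -0.0, 0.0], [0.066, 0.0, 0.0, 0.0, -0.0, 0.0]]
[[0.066, 0.001, 0.0, 0.0, -0.0, 0.0], [0.065, 0.0, 0.001, 0.0, -0.0, 0.0], [0.066, 0.001, 0.0, 0.0, -0.0, 0.0]]
```

View pics/t7.png

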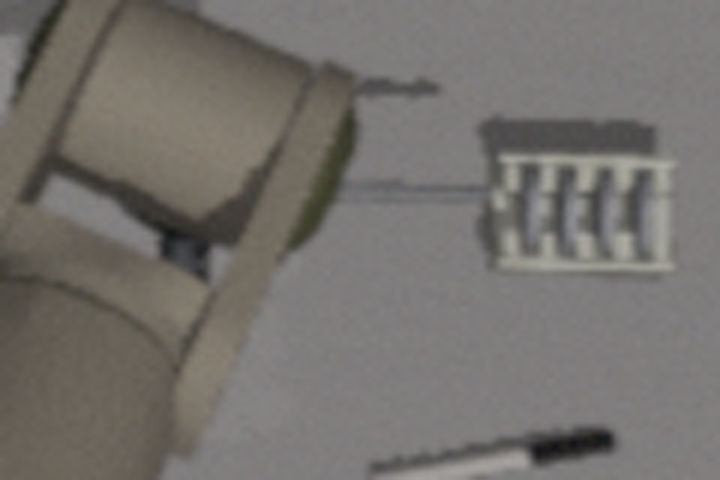

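Emit:
move_arm(
  targets=[
    [[0,0.066,0.001,0,0.001,0,0],[0,0.066,0.001,0,0.001,0,0],[0,0.066,0.001,0,0.001,0,0],[0,0.066,0.001,0,0.001,0,0],[0,0.066,0,0,0,0,0]],
  ],
)

```text
time_s: 9.95
eef_pos: [547.5, -104.4, 79.9]
ee_rot: [-0.5, -0.5, -0.5, 0.5]
force: [0.4, -0.5, -0.7]
grip_width: 0.179
```

Emit:
move_arm(
  targets=[
    [[0,0.066,0,0,0,0,0],[0,0.065,0,0,0,0,0],[0,0.066,0,0,0,0,0],[0,0,0,0,0,0,0],[0,0,0,0,0,0,0]],
  ],
)

```text
time_s: 10.45
eef_pos: [547.7, -104.6, 51.4]
ee_rot: [0.5, 0.5, 0.5, -0.5]
force: [-0.8, -0.8, -2.5]
grip_width: 0.177
```

```bash
python3 - <<'E'
from h import *
s=st()
im=ctrl.capture("top");save(im,"t8.png",(180,230,270,340),10);g=im.astype(float).mean(2);np.save('t8.npy',im)
for c in range(276,302,3):print(c,g[196:216,c].round(0).astype(int))
im=ctrl.capture("side");save(im,"s8.png",(190,300,220,340),6);np.save('s8.npy',im)
E
```

```text
t 10.45 p [ 547.7 -104.6   51.4] zyaw -90.06 xdown [-0.  0. -1.  0.] F [-0.8  -0.78 -2.49] M [ 0.01  0.07 -0.05] g 0.177 q [-0.4   0.59  1.6   0.    0.96 -0.4 ]
276 [ 56  53  52  64  90 106 113 104 117 112 124 126 125 123 122 125 125 125
 127 125]
279 [116  83  80  93 121 126 117 103 119 113 125 124 126 128 125 126 125 124
 124 123]
282 [119  84  84  92 125 125 122 104 115 111 123 126 123 126 125 128 127 124
 125 123]
285 [116  86  83  94 122 127 119 102 116 111 124 126 125 126 126 123 124 122
 123 126]
288 [117  88  79  92 122 126 120  97 113 115 124 125 125 123 124 125 124 125
 125 124]
291 [118  87  80  89 122 125 120 103 112 116 126 123 127 127 124 127 125 124
 123 125]
294 [117  87  81  93 123 126 120  98 114 115 126 124 123 125 127 124 125 126
 124 126]
297 [123 123 124 124 124 124 121 100 110 121 125 124 124 125 124 126 126 125
 126 124]
300 [121 124 122 122 125 119 104 101  99  93  83  80  80  87 100 105 120 121
 123 127]
```

View pics/t8.png

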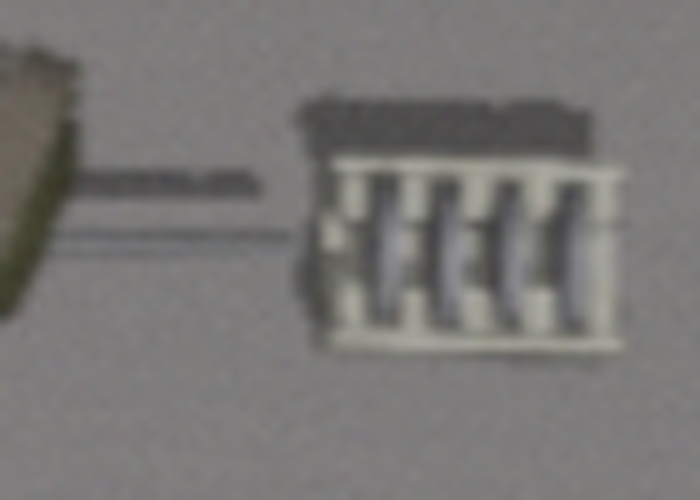

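View pics/s8.png

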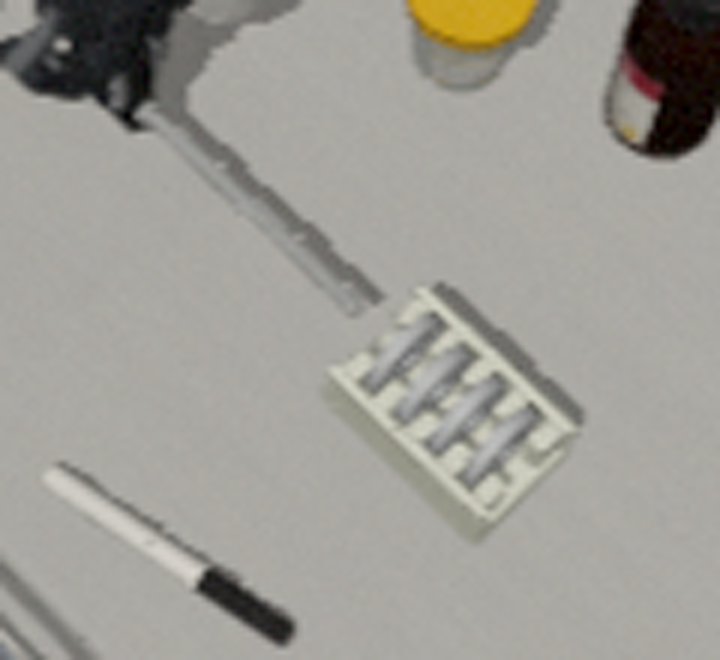

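```bash
cat > ov.py <<'E'
from h import *
def frame(o,th):
    th=np.radians(th);ex=np.array([np.cos(th),np.sin(th),0]);return ex,np.array([-ex[1],ex[0],0])
def ov(cam,im,box,k,name,ro,ryaw,rz,ko,kyaw):
    r0,r1,c0,c1=box;I=cv2.resize(im[r0:r1,c0:c1,::-1].copy(),None,fx=k,fy=k,interpolation=cv2.INTER_CUBIC)
    def L(pts,col):
        p=(proj(cam,np.array(pts))-[c0,r0]+.5)*k;cv2.polylines(I,[p.astype(int).reshape(-1,1,2)],False,col,1)
    ex,ey=frame(ro,ryaw);o=np.array([ro[0],ro[1],rz])
    Ti=np.linalg.inv(ctrl.calibration(cam)['extrinsics']);cp=Ti[:3,3]
    m=o+100*ex;v=cp-m;pd=np.cross(ex,v);pd/=np.linalg.norm(pd)
    L([o+12*ex+4*pd,o+155*ex+4*pd,o+155*ex-4*pd,o+12*ex-4*pd],(0,0,255))
    ex,ey=frame(ko,kyaw);o=np.array([ko[0],ko[1],42])
    L([o+a*ex+b*ey for a,b in[(-48,-31),(48,-31),(48,31),(-48,31),(-48,-31)]],(255,0,0))
    o[2]=40
    for x in(-34,-26,-14,-6,6,14,26,34):L([o+x*ex+22*np.cos(t)*ey+22*np.sin(t)*np.array([0,0,1]) for t in np.linspace(0,np.pi,30)],(0,200,0))
    cv2.imwrite('pics/'+name,I)
E
python3 - <<'E'
from ov import *
a=(np.array([547.7,-104.6]),-90.6,40.7,np.array([545,-317.5]),-90.6)
ov("top",np.load('t8.npy'),(180,230,270,340),10,"t8o.png",*a)
ov("side",np.load('s8.npy'),(190,300,220,340),6,"s8o.png",*a)
E
```

```text
(no output)
```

View pics/t8o.png

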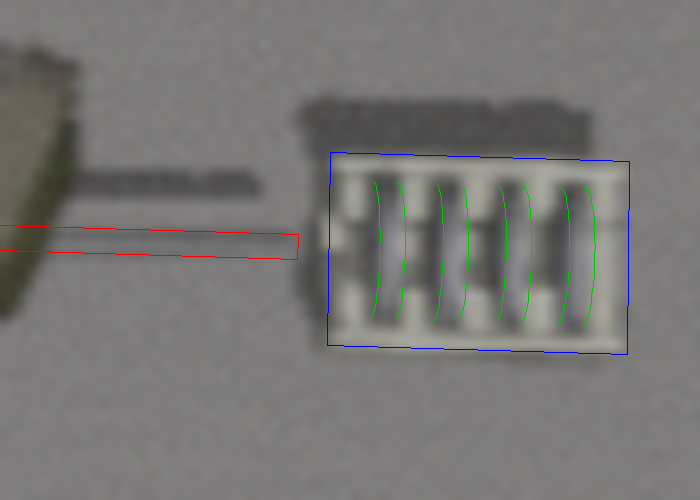

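View pics/s8o.png

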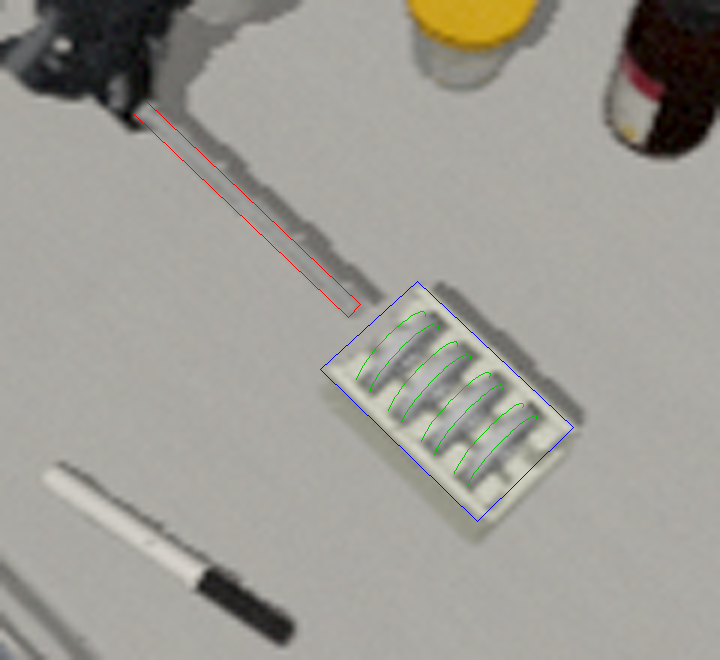

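Emit:
move_arm(
  targets=[
    [[0,0,0,0.03,0,0,0],[0,0,0,0.03,0,0,0],[0,0,0,0.03,0,0,0],[0,0,0,0.03,0,0,0],[0,0,0,0,0,0,0]],
  ],
)

```text
time_s: 11.05
eef_pos: [547.7, -123.3, 51.5]
ee_rot: [0.5, 0.5, 0.499, -0.5]
force: [0.8, 0.4, -2.1]
grip_width: 0.183
```

Emit:
move_arm(
  targets=[
    [[0,0,0,0.02,0,0,0],[0,0,0,0.02,0,0,0],[0,0,0,0.02,0,0,0],[0,0,0,0,0,0,0]],
  ],
)

```text
time_s: 11.45
eef_pos: [547.6, -131.9, 51.4]
ee_rot: [-0.5, -0.5, -0.5, 0.5]
force: [0.8, -0.0, -1.3]
grip_width: 0.182
```

```bash
python3 - <<'E'
from ov import *
s=st()
im=ctrl.capture("top");np.save('t9.npy',im);im=ctrl.capture("side");np.save('s9.npy',im)
save(np.load('s9.npy'),"s9.png",(210,300,240,340),8)
save(np.load('t9.npy'),"t9.png",(190,225,270,340),10)
for n in range(4):
    s=ctrl.sense();print(s['force'].round(2),s['wrist_torque'].round(3));ctrl.capture("wrist")
E
```

```text
t 11.45 p [ 547.6 -131.9   51.4] zyaw -90.08 xdown [ 0. -0. -1.  0.] F [ 0.77 -0.03 -1.28] M [ 0.07  0.02 -0.05] g 0.182 q [-0.44  0.6   1.58 -0.    0.97 -0.44]
[ 0.54 -0.01 -1.02] [ 0.028 -0.007  0.005]
[-0.18  0.76 -1.3 ] [0.053 0.017 0.02 ]
[ 0.04 -0.21 -0.43] [-0.004  0.014  0.015]
[-0.24 -1.25 -1.04] [ 0.047 -0.018 -0.018]
```

View pics/s9.png

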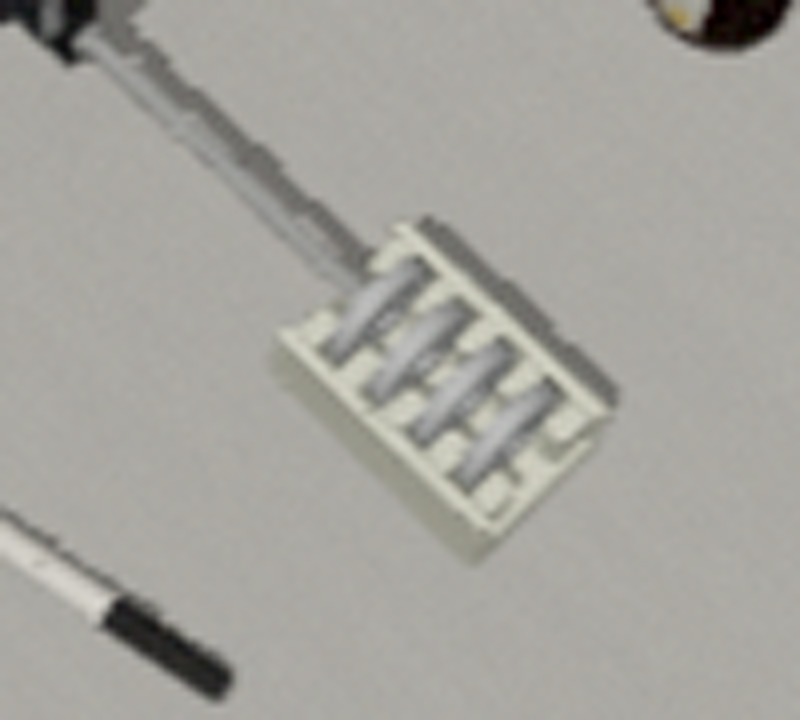

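View pics/t9.png

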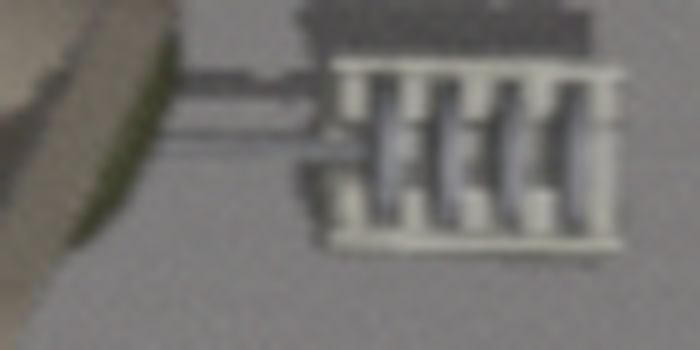

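Emit:
move_arm(
  targets=[
    [[0,0,0,0.02,0,0,0],[0,0,0,0.02,0,0,0],[0,0,0,0.01,0,0,0],[0,0,0,0,0,0,0]],
  ],
)

```text
time_s: 12.15
eef_pos: [547.6, -139.4, 51.4]
ee_rot: [0.5, 0.5, 0.5, -0.5]
force: [0.3, 0.2, -1.1]
grip_width: 0.178
```

```bash
cat > ff.py <<'E'
from h import *
st();F=[];M=[]
for n in range(5):
    s=ctrl.sense();F.append(s['force']);M.append(s['wrist_torque']);ctrl.capture("wrist")
print('F',np.mean(F,0).round(2),'M',np.mean(M,0).round(3),'y',s['eef_pos'].round(2),'tip rackx',round(-(s['eef_pos'][1])-317.5+155,1))
E
python3 ff.py
```

```text
t 12.15 p [ 547.6 -139.4   51.4] zyaw -90.08 xdown [ 0. -0. -1.  0.] F [ 0.3   0.15 -1.08] M [ 0.    0.02 -0.02] g 0.178 q [-0.46  0.6   1.57  0.    0.97 -0.46]
F [-0.19  0.03 -0.78] M [ 0.027 -0.005  0.006] y [ 547.61 -139.03   51.45] tip rackx -23.5
```

Emit:
move_arm(
  targets=[
    [[0,0,0,0.02,0,0,0],[0,0,0,0.02,0,0,0],[0,0,0,0.02,0,0,0],[0,0,0,0.02,0,0,0],[0,0,0,0,0,0,0]],
  ],
)

```text
time_s: 12.9
eef_pos: [547.6, -151.6, 51.4]
ee_rot: [-0.5, -0.5, -0.5, 0.5]
force: [0.4, 0.9, -0.9]
grip_width: 0.183
```

```bash
python3 ff.py
```

```text
t 12.9 p [ 547.6 -151.6   51.4] zyaw -90.09 xdown [ 0. -0. -1.  0.] F [ 0.35  0.92 -0.9 ] M [ 0.07 -0.06 -0.01] g 0.183 q [-0.48  0.6   1.56 -0.    0.97 -0.47]
F [ 0.25  0.11 -1.05] M [ 0.05   0.016 -0.005] y [ 547.61 -150.99   51.41] tip rackx -11.5
```

Emit:
move_arm(
  targets=[
    [[0,0,0,0.02,0,0,0],[0,0,0,0.02,0,0,0],[0,0,0,0.01,0,0,0],[0,0,0,0,0,0,0]],
  ],
)

```text
time_s: 13.55
eef_pos: [547.6, -158.9, 51.4]
ee_rot: [-0.5, -0.5, -0.5, 0.5]
force: [0.1, 0.2, -1.5]
grip_width: 0.18
```

```bash
python3 ff.py
```

```text
t 13.55 p [ 547.6 -158.9   51.4] zyaw -90.08 xdown [-0.  0. -1.  0.] F [ 0.1   0.22 -1.47] M [ 0.02  0.02 -0.01] g 0.18 q [-0.49  0.61  1.56  0.    0.98 -0.49]
F [-0.1   0.49 -0.96] M [0.04  0.014 0.008] y [ 547.59 -158.51   51.43] tip rackx -4.0
```

Emit:
move_arm(
  targets=[
    [[0,0,-0.001,0.02,0,0,0],[0,0,-0.001,0.02,0,0,0],[0,0,-0.001,0.02,0,0,0],[0,0,-0.001,0.02,0,0,0],[0,0,0,0,0,0,0]],
  ],
)

```text
time_s: 14.3
eef_pos: [547.0, -171.1, 51.4]
ee_rot: [-0.5, -0.5, -0.5, 0.5]
force: [0.4, 0.5, -0.6]
grip_width: 0.18
```

```bash
python3 ff.py
```

```text
t 14.3 p [ 547.  -171.1   51.4] zyaw -90.09 xdown [ 0. -0. -1.  0.] F [ 0.4   0.51 -0.63] M [ 0.03 -0.01  0.01] g 0.18 q [-0.51  0.61  1.55 -0.    0.98 -0.51]
F [ 0.25  0.41 -0.82] M [0.025 0.003 0.004] y [ 546.99 -170.48   51.45] tip rackx 8.0
```

Emit:
move_arm(
  targets=[
    [[0,0,0,0.02,0,0,0],[0,0,-0.001,0.02,0,0,0],[0,0,0,0.02,0,0,0],[0,0,0,0,0,0,0]],
  ],
)

```text
time_s: 14.95
eef_pos: [546.8, -180.1, 51.4]
ee_rot: [-0.5, -0.5, -0.5, 0.5]
force: [-0.3, 0.2, -1.0]
grip_width: 0.179
```

```bash
python3 ff.py;python3 - <<'E'
from h import *
im=ctrl.capture("side");save(im,"s10.png",(210,300,240,340),8)
im=ctrl.capture("top");save(im,"t10.png",(190,225,270,340),10)
E
```

```text
t 14.95 p [ 546.8 -180.1   51.4] zyaw -90.09 xdown [ 0. -0. -1.  0.] F [-0.29  0.16 -0.97] M [ 0.   -0.    0.02] g 0.179 q [-0.52  0.62  1.54 -0.    0.98 -0.52]
F [ 0.21  0.19 -0.93] M [ 0.022 -0.008  0.005] y [ 546.83 -179.52   51.42] tip rackx 17.0
```

View pics/s10.png

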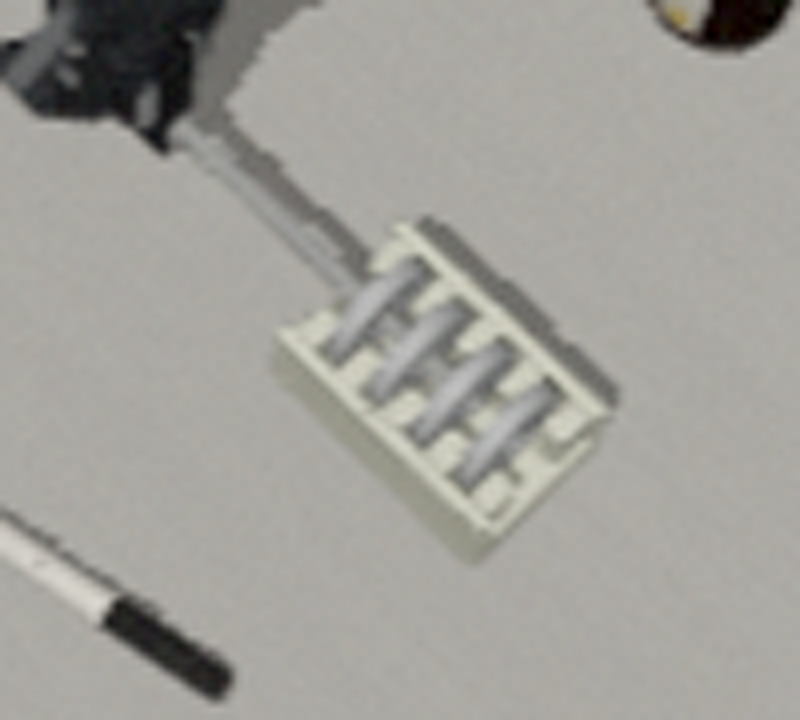

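View pics/t10.png

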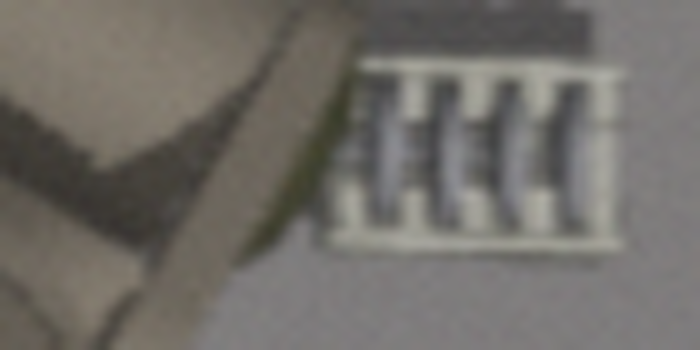

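Emit:
move_arm(
  targets=[
    [[0,0,0,0.02,0,0,0],[0,0,0,0.02,0,0,0],[0,0,-0.001,0.02,0,0,0],[0,0,0,0.02,0,0,0],[0,0,0,0,0,0,0]],
  ],
)

```text
time_s: 15.8
eef_pos: [546.6, -192.1, 51.4]
ee_rot: [-0.5, -0.5, -0.5, 0.5]
force: [-0.2, 0.2, -0.4]
grip_width: 0.177
```

```bash
python3 ff.py
```

```text
t 15.8 p [ 546.6 -192.1   51.4] zyaw -90.09 xdown [ 0. -0. -1.  0.] F [-0.19  0.18 -0.43] M [0.06 0.02 0.01] g 0.177 q [-0.54  0.62  1.53 -0.    0.99 -0.54]
F [-0.1  -0.12 -0.78] M [0.062 0.01  0.004] y [ 546.66 -191.5    51.43] tip rackx 29.0
```

Emit:
move_arm(
  targets=[
    [[0,0,0,0.015,0,0,0],[0,0,0,0.015,0,0,0],[0,0,0,0.01,0,0,0],[0,0,0,0,0,0,0]],
  ],
)

```text
time_s: 16.45
eef_pos: [546.7, -197.9, 51.5]
ee_rot: [0.5, 0.5, 0.5, -0.5]
force: [0.1, -0.8, -1.6]
grip_width: 0.18
```

```bash
python3 ff.py
```

```text
t 16.45 p [ 546.7 -197.9   51.5] zyaw -90.08 xdown [ 0. -0. -1.  0.] F [ 0.08 -0.8  -1.55] M [ 0.02 -0.02  0.02] g 0.18 q [-0.55  0.63  1.52  0.    0.99 -0.55]
F [ 0.04 -0.42 -1.14] M [ 0.049  0.006 -0.013] y [ 546.63 -197.54   51.42] tip rackx 35.0
```

Emit:
move_arm(
  targets=[
    [[0,0,0,0.05,0,0,0],[0,0,-0.001,0.05,0,0,0],[0,0,0,0.05,0,0,0],[0,0,0,0,0,0,0]],
  ],
)

```text
time_s: 17.1
eef_pos: [546.4, -221.4, 51.4]
ee_rot: [-0.5, -0.501, -0.499, 0.501]
force: [0.8, -0.1, -0.0]
grip_width: 0.178
```

```bash
python3 ff.py
```

```text
t 17.1 p [ 546.4 -221.4   51.4] zyaw -90.14 xdown [ 0. -0. -1.  0.] F [ 0.83 -0.05 -0.02] M [ 0.03 -0.01 -0.01] g 0.178 q [-0.58  0.64  1.49 -0.    1.01 -0.58]
F [-0.07 -0.1  -0.83] M [ 0.035 -0.006 -0.011] y [ 546.46 -219.93   51.39] tip rackx 57.4
```

Emit:
move_arm(
  targets=[
    [[0,0,0,0.05,0,0,0],[0,0,-0.001,0.04,0,0,0],[0,0,0,0.02,0,0,0],[0,0,0,0,0,0,0]],
  ],
)

```text
time_s: 17.75
eef_pos: [546.3, -237.2, 51.4]
ee_rot: [-0.5, -0.5, -0.5, 0.5]
force: [0.7, 0.9, -1.5]
grip_width: 0.178
```

```bash
python3 ff.py;python3 - <<'E'
from h import *
im=ctrl.capture("side");save(im,"s11.png",(210,320,240,350),7)
im=ctrl.capture("top");save(im,"t11.png",(190,225,270,350),10)
im=ctrl.capture("wrist");save(im,"w11.png",None,1.5)
E
```

```text
t 17.75 p [ 546.3 -237.2   51.4] zyaw -90.1 xdown [ 0. -0. -1.  0.] F [ 0.69  0.94 -1.49] M [0.07 0.05 0.04] g 0.178 q [-0.61  0.65  1.47 -0.    1.01 -0.6 ]
F [ 0.37  0.01 -1.31] M [0.035 0.027 0.019] y [ 546.31 -236.42   51.41] tip rackx 73.9
```

View pics/s11.png

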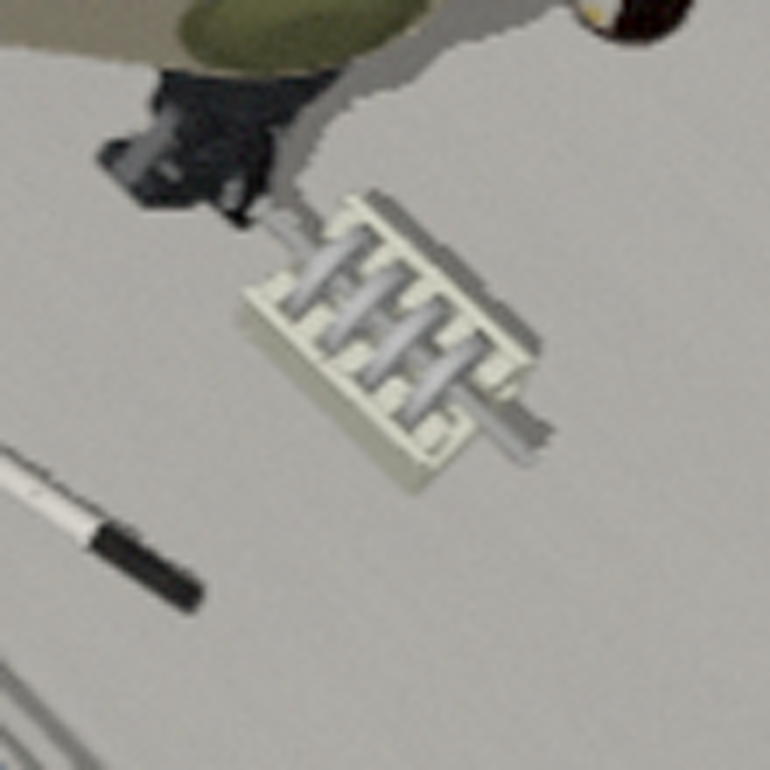

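View pics/t11.png

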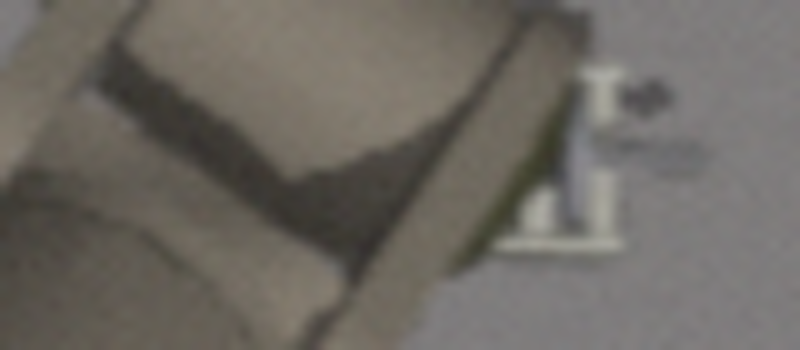

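Emit:
move_arm(
  targets=[
    [[0,-0.01,0,0,0,0,0],[0,-0.02,0,0,0,0,0],[0,-0.03,0,0,0,0,0],[0,-0.04,0,0,0,0,0],[0,-0.04,0,0,0,0,0]],
  ],
  force=80,
)

```text
time_s: 18.65
eef_pos: [546.4, -236.6, 73.1]
ee_rot: [0.5, 0.5, 0.5, -0.5]
force: [0.1, -0.0, -1.8]
grip_width: 0.176
```

```bash
python3 ff.py
```

```text
t 18.65 p [ 546.4 -236.6   73.1] zyaw -90.06 xdown [ 0. -0. -1.  0.] F [ 0.09 -0.05 -1.76] M [ 0.14 -0.04 -0.04] g 0.176 q [-0.61  0.62  1.46 -0.    1.06 -0.6 ]
F [ 0.31 -0.12 -1.96] M [ 0.125 -0.017 -0.028] y [ 546.35 -236.58   72.61] tip rackx 74.1
```

Emit:
move_arm(
  targets=[
    [[0,-0.05,0,0,0,0,0],[0,-0.05,0,0,0,0,0],[0,-0.05,0,0,0,0,0],[0,-0.05,0,0,0,0,0],[0,-0.05,0,0,0,0,0]],
  ],
)

```text
time_s: 19.4
eef_pos: [546.4, -236.6, 110.8]
ee_rot: [0.5, 0.5, 0.5, -0.5]
force: [0.7, 0.1, -2.1]
grip_width: 0.178
```

Emit:
move_arm(
  targets=[
    [[0,-0.05,0,0,0,0,0],[0,-0.05,0,0,0,0,0],[0,-0.03,0,0,0,0,0],[0,-0.01,0,0,0,0,0],[0,0,0,0,0,0,0]],
  ],
)

```text
time_s: 19.9
eef_pos: [546.3, -236.6, 131.0]
ee_rot: [0.5, 0.5, 0.5, -0.5]
force: [-0.1, -0.8, -1.6]
grip_width: 0.176
```

```bash
python3 ff.py;python3 - <<'E'
from h import *
im=ctrl.capture("side");save(im,"s12.png",(180,300,230,350),6)
im=ctrl.capture("wrist");save(im,"w12.png",None,1.5)
plan([468.2,117.6,131],-81.42,25,rn=3)
E
```

```text
t 19.9 p [ 546.3 -236.6  131. ] zyaw -90.06 xdown [ 0. -0. -1.  0.] F [-0.11 -0.84 -1.57] M [ 0.11  0.   -0.02] g 0.176 q [-0.61  0.56  1.41 -0.    1.18 -0.6 ]
F [ 0.01 -0.09 -2.07] M [ 0.112 -0.002 -0.012] y [ 546.2  -236.49  130.59] tip rackx 74.0
[[-0.0, -0.021, -0.094, -0.006, -0.0, 0.0], [-0.0, -0.02, -0.095, -0.006, -0.0, 0.0], [-0.0, -0.02, -0.095, -0.006, -0.0, 0.0], [-0.0, -0.019, -0.095, -0.006, -0.0, 0.0], [-0.0, -0.019, -0.095, -0.006, -0.0, 0.0]]
[[-0.0, -0.018, -0.095, -0.006, -0.0, 0.0], [-0.0, -0.017, -0.095, -0.006, -0.0, 0.0], [-0.0, -0.017, -0.095, -0.006, -0.0, 0.0], [-0.0, -0.016, -0.095, -0.006, -0.0, 0.0], [-0.0, -0.016, -0.095, -0.006, -0.0, 0.0]]
[[-0.0, -0.015, -0.096, -0.006, -0.0, 0.0], [-0.0, -0.014, -0.096, -0.006, -0.0, 0.0], [-0.0, -0.014, -0.096, -0.006, -0.0, 0.0], [-0.0, -0.013, -0.096, -0.006, -0.0, 0.0], [-0.0, -0.012, -0.096, -0.006, -0.0, 0.0]]
[[-0.0, -0.012, -0.096, -0.006, -0.0, 0.0], [-0.0, -0.011, -0.096, -0.006, -0.0, 0.0], [-0.0, -0.011, -0.096, -0.006, -0.0, 0.0], [-0.0, -0.01, -0.096, -0.006, -0.0, 0.0], [-0.0, -0.01, -0.096, -0.006, -0.0, 0.0]]
[[-0.0, -0.009, -0.096, -0.006, -0.0, 0.0], [-0.0, -0.008, -0.096, -0.006, -0.0, 0.0], [-0.0, -0.008, -0.096, -0.006, -0.0, 0.0], [-0.001, -0.007, -0.097, -0.006, -0.0, 0.0], [-0.0, -0.006, -0.097, -0.006, -0.0, 0.0]]
```

View pics/s12.png

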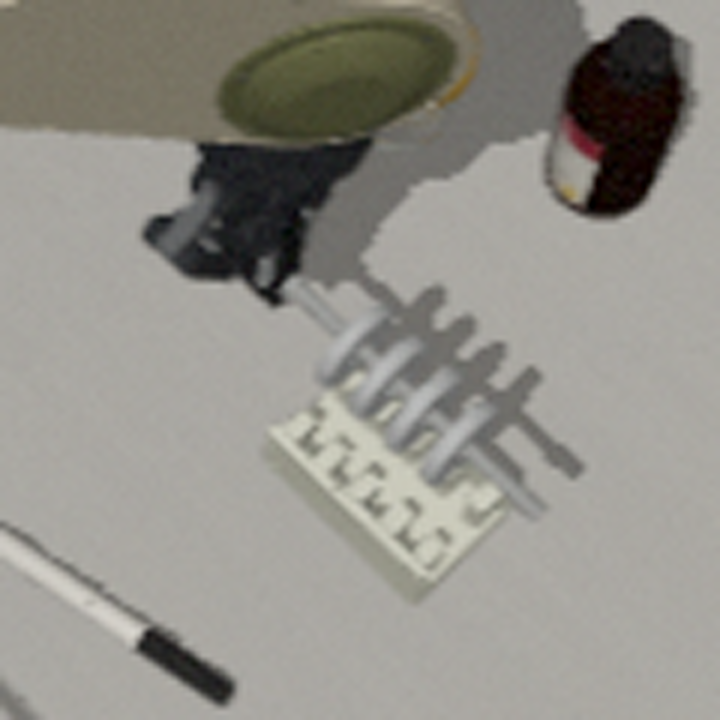

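View pics/w12.png

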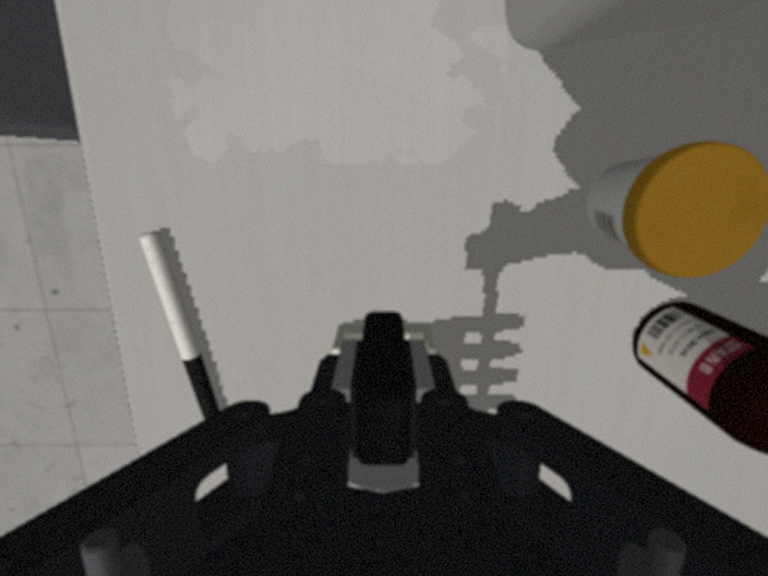

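Emit:
move_arm(
  targets=[
    [[0,0,-0.006,-0.03,0,0,0],[0,0,-0.014,-0.065,-0.006,0,0],[0,0,-0.02,-0.095,-0.006,0,0],[0,0,-0.019,-0.095,-0.006,0,0],[0,0,-0.019,-0.095,-0.006,0,0]],
  ],
)

```text
time_s: 20.75
eef_pos: [533.8, -178.0, 131.0]
ee_rot: [0.506, 0.494, 0.506, -0.494]
force: [0.7, 0.3, -2.7]
grip_width: 0.177
```

Emit:
move_arm(
  targets=[
    [[0,0,-0.018,-0.095,-0.006,0,0],[0,0,-0.017,-0.095,-0.006,0,0],[0,0,-0.017,-0.095,-0.006,0,0],[0,0,-0.016,-0.095,-0.006,0,0],[0,0,-0.016,-0.095,-0.006,0,0]],
  ],
)

```text
time_s: 21.25
eef_pos: [518.7, -107.7, 131.0]
ee_rot: [0.514, 0.486, 0.514, -0.486]
force: [1.1, 1.2, -1.2]
grip_width: 0.173
```

Emit:
move_arm(
  targets=[
    [[0,0,-0.015,-0.095,-0.006,0,0],[0,0,-0.014,-0.095,-0.006,0,0],[0,0,-0.014,-0.095,-0.006,0,0],[0,0,-0.013,-0.095,-0.006,0,0],[0,0,-0.012,-0.095,-0.006,0,0]],
  ],
)

```text
time_s: 21.75
eef_pos: [503.7, -37.4, 131.0]
ee_rot: [0.521, 0.478, 0.521, -0.478]
force: [0.4, -0.2, -1.5]
grip_width: 0.178
```

Emit:
move_arm(
  targets=[
    [[0,0,-0.012,-0.095,-0.006,0,0],[0,0,-0.011,-0.095,-0.006,0,0],[0,0,-0.011,-0.095,-0.006,0,0],[0,0,-0.01,-0.095,-0.006,0,0],[0,0,-0.01,-0.095,-0.006,0,0]],
  ],
)

```text
time_s: 22.25
eef_pos: [488.5, 32.7, 131.0]
ee_rot: [0.529, 0.469, 0.529, -0.469]
force: [-0.7, 0.3, -1.6]
grip_width: 0.176
```

```bash
python3 - <<'E'
from h import *
st()
im=ctrl.capture("side");save(im,"s13.png",(110,260,120,320),4)
plan([468.2,117.6,131],-81.42,8,rn=3)
E
```

```text
t 22.25 p [488.5  32.7 131. ] zyaw -83.19 xdown [ 0.  0. -1.  0.] F [-0.69  0.29 -1.55] M [ 0.09  0.04 -0.03] g 0.176 q [-0.17  0.34  1.74  0.    1.06 -0.29]
[[-0.0, -0.008, -0.071, -0.004, -0.0, 0.0], [-0.0, -0.008, -0.071, -0.004, -0.0, 0.0], [-0.0, -0.007, -0.071, -0.004, -0.0, 0.0], [-0.0, -0.007, -0.071, -0.004, -0.0, 0.0], [-0.0, -0.007, -0.071, -0.004, -0.0, 0.0]]
[[-0.0, -0.007, -0.071, -0.004, -0.0, 0.0], [-0.0, -0.006, -0.071, -0.004, -0.0, 0.0], [-0.0, -0.006, -0.071, -0.004, -0.0, 0.0]]
```

View pics/s13.png

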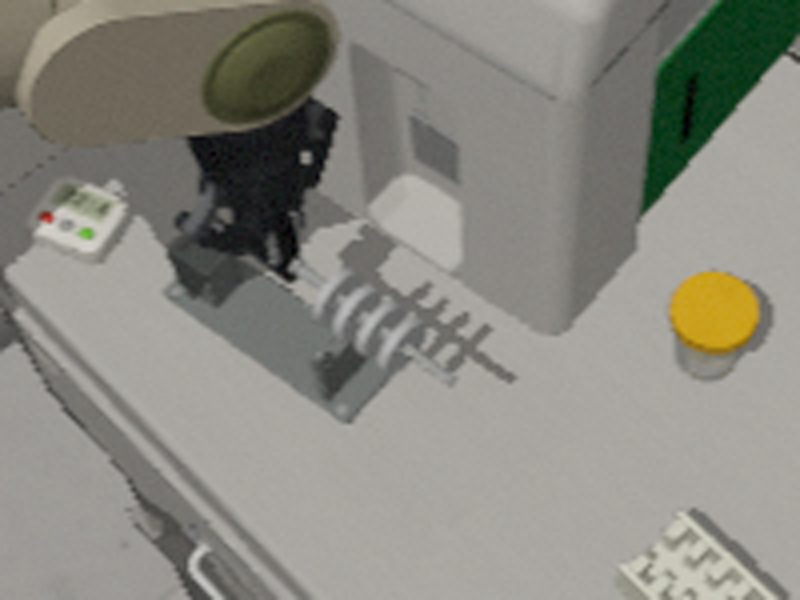

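Emit:
move_arm(
  targets=[
    [[0,0,-0.008,-0.09,-0.006,0,0],[0,0,-0.008,-0.09,-0.006,0,0],[0,0,-0.008,-0.08,-0.006,0,0],[0,0,-0.008,-0.08,-0.006,0,0],[0,0,-0.007,-0.07,-0.003,0,0]],
  ],
)

```text
time_s: 22.8
eef_pos: [474.7, 92.8, 130.9]
ee_rot: [0.535, 0.462, 0.535, -0.462]
force: [0.5, 0.5, -2.0]
grip_width: 0.183
```

Emit:
move_arm(
  targets=[
    [[0,0,-0.007,-0.06,0,0,0],[0,0,-0.004,-0.04,0,0,0],[0,0,-0.003,-0.02,0,0,0],[0,0,0,0,0,0,0],[0,0,0,0,0,0,0]],
  ],
)

```text
time_s: 23.3
eef_pos: [470.4, 109.1, 131.0]
ee_rot: [0.535, 0.462, 0.535, -0.462]
force: [0.6, 0.3, -2.1]
grip_width: 0.177
```

```bash
python3 - <<'E'
from h import *
st()
plan([468.2,117.6,131],-81.42,2,rn=3)
E
```

```text
t 23.3 p [470.4 109.1 131. ] zyaw -81.61 xdown [ 0. -0. -1.  0.] F [ 0.57  0.34 -2.09] M [0.11 0.02 0.05] g 0.177 q [-0.02  0.33  1.76 -0.    1.05 -0.16]
[[-0.0, -0.003, -0.029, -0.002, 0.0, -0.0], [-0.0, -0.003, -0.03, -0.002, 0.0, -0.0]]
```

Emit:
move_arm(
  targets=[
    [[0,0,-0.003,-0.029,-0.002,0,0],[0,0,-0.003,-0.029,-0.001,0,0],[0,0,0,0,0,0,0],[0,0,0,0,0,0,0]],
  ],
)

```text
time_s: 23.7
eef_pos: [468.1, 117.8, 130.9]
ee_rot: [0.536, 0.461, 0.536, -0.461]
force: [-0.1, -1.3, -1.9]
grip_width: 0.179
```

```bash
python3 - <<'E'
from h import *
st()
plan([468.2,117.6,80],-81.42,6,rn=3)
im=ctrl.capture("side");save(im,"s14.png",(110,260,120,320),4)
im=ctrl.capture("wrist");save(im,"w14.png",None,1.5)
E
```

```text
t 23.7 p [468.1 117.8 130.9] zyaw -81.4 xdown [-0. -0. -1.  0.] F [-0.1  -1.31 -1.9 ] M [0.08 0.03 0.  ] g 0.179 q [ 0.    0.33  1.76 -0.    1.05 -0.15]
[[0.057, 0.0, 0.0, 0.0, 0.0, 0.0], [0.057, 0.0, 0.0, 0.0, 0.0, 0.0], [0.056, 0.0, 0.0, 0.0, 0.0, 0.0], [0.057, 0.0, 0.001, 0.0, 0.0, 0.0], [0.056, 0.0, 0.0, 0.0, 0.0, 0.0]]
[[0.057, 0.0, 0.001, 0.0, 0.0, 0.0]]
```

View pics/s14.png

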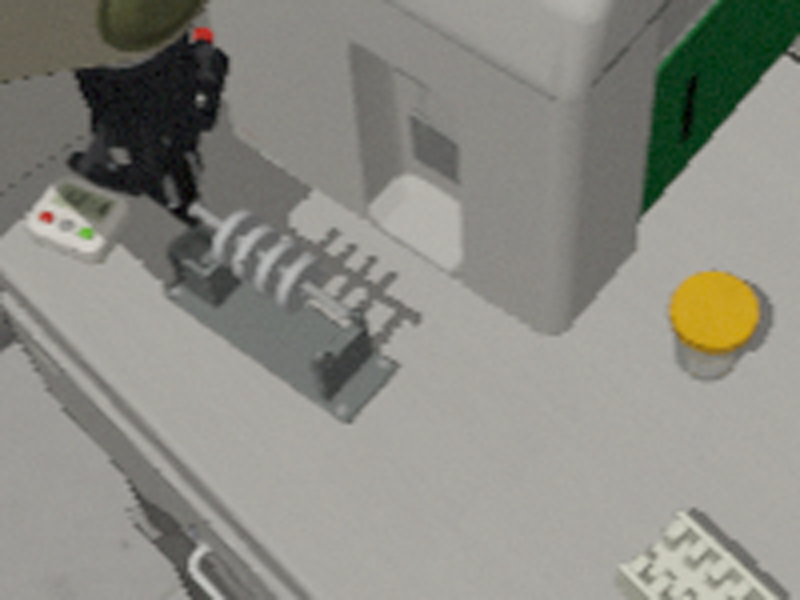

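View pics/w14.png

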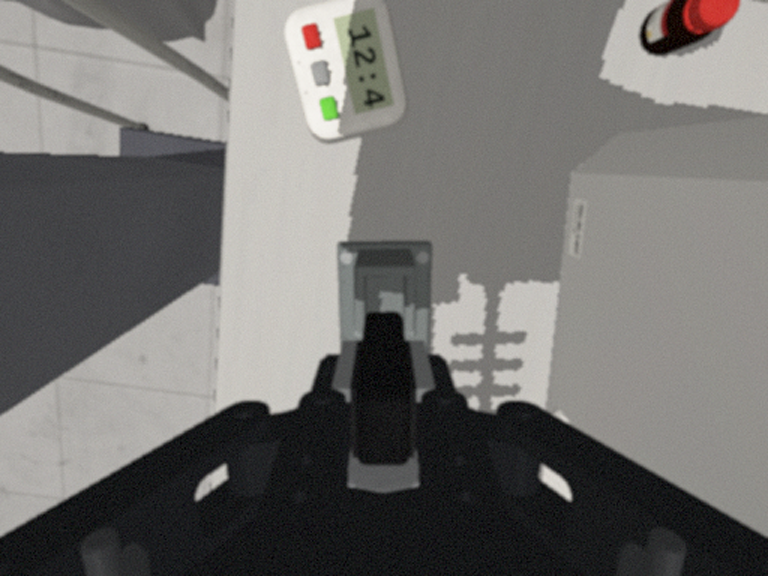

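Emit:
move_arm(
  targets=[
    [[0,0.03,0,0,0,0,0],[0,0.06,0,0,0,0,0],[0,0.06,0,0,0,0,0],[0,0.05,0,0,0,0,0],[0,0.03,0,0,0,0,0]],
  ],
)

```text
time_s: 24.3
eef_pos: [467.7, 117.7, 95.3]
ee_rot: [0.536, 0.461, 0.536, -0.462]
force: [0.8, 1.0, -2.6]
grip_width: 0.176
```

```bash
python3 ff.py;python3 - <<'E'
from h import *
im=ctrl.capture("side");save(im,"s15.png",(140,240,140,260),6)
E
```

```text
t 24.3 p [467.7 117.7  95.3] zyaw -81.42 xdown [-0.001  0.    -1.     0.   ] F [ 0.76  0.97 -2.56] M [ 0.11 -0.02 -0.01] g 0.176 q [ 0.    0.38  1.79  0.    0.97 -0.15]
F [ 0.06  0.36 -2.35] M [0.104 0.021 0.004] y [468.27 117.74  96.53] tip rackx -280.2
```

Emit:
move_arm(
  targets=[
    [[0,0.03,0,0,0,0,0],[0,0.03,0,0,0,0,0],[0,0.03,0,0,0,0,0],[0,0.02,0,0,0,0,0],[0,0,0,0,0,0,0]],
  ],
)

```text
time_s: 25.1
eef_pos: [467.9, 117.7, 79.4]
ee_rot: [0.536, 0.461, 0.536, -0.461]
force: [0.2, -0.7, -1.9]
grip_width: 0.174
```

```bash
python3 ff.py
```

```text
t 25.1 p [467.9 117.7  79.4] zyaw -81.42 xdown [-0.001 -0.    -1.     0.   ] F [ 0.21 -0.73 -1.86] M [ 0.16 -0.01 -0.02] g 0.174 q [ 0.    0.41  1.81 -0.    0.93 -0.15]
F [-0.12  0.1  -1.94] M [ 0.104  0.034 -0.014] y [468.24 117.76  80.08] tip rackx -280.3
```

View pics/s15.png

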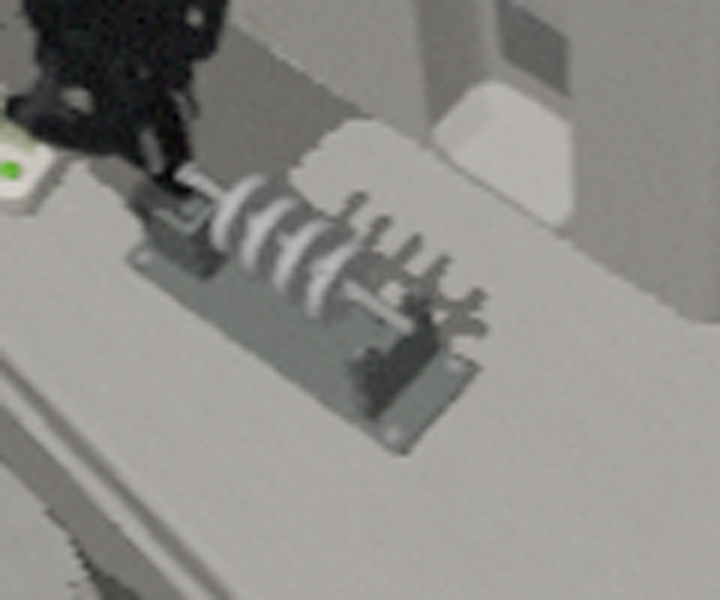

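Emit:
move_arm(
  targets=[
    [[0,0.02,0,0,0,0,0],[0,0.02,0,0,0,0,0],[0,0.01,0,0,0,0,0],[0,0,0,0,0,0,0]],
  ],
)

```text
time_s: 25.75
eef_pos: [468.0, 117.7, 72.1]
ee_rot: [0.536, 0.461, 0.536, -0.461]
force: [-0.3, -0.4, -2.1]
grip_width: 0.177
```

```bash
python3 ff.py
```

```text
t 25.75 p [468.  117.7  72.1] zyaw -81.42 xdown [-0.001  0.    -1.     0.   ] F [-0.34 -0.38 -2.07] M [ 0.17 -0.01  0.02] g 0.177 q [ 0.    0.42  1.81  0.    0.91 -0.15]
F [-0.01  0.21 -2.27] M [ 0.115  0.002 -0.005] y [468.17 117.76  72.51] tip rackx -280.3
```

Emit:
move_arm(
  targets=[
    [[0,0.007,0,0,0,0,0],[0,0.006,0,0,0,0,0],[0,0,0,0,0,0,0]],
  ],
)

```text
time_s: 26.3
eef_pos: [468.2, 117.8, 70.8]
ee_rot: [0.536, 0.461, 0.536, -0.461]
force: [-0.7, 0.7, 2.9]
grip_width: 0.178
```

```bash
python3 ff.py
```

```text
t 26.3 p [468.2 117.8  70.8] zyaw -81.41 xdown [ 0. -0. -1.  0.] F [-0.66  0.68  2.93] M [0.01 0.23 0.02] g 0.178 q [ 0.    0.42  1.81 -0.    0.91 -0.15]
F [-1.3   0.35  3.29] M [ 0.014  0.288 -0.009] y [468.23 117.76  70.75] tip rackx -280.3
```

Emit:
move_arm(
  targets=[
    [[0.3,0,0,0,0,0,0],[0.4,0,0,0,0,0,0],[0.5,0,0,0,0,0,0],[1,0,0,0,0,0,0],[1,0,0,0,0,0,0]],
  ],
)

```text
time_s: 27.05
eef_pos: [468.1, 117.7, 70.4]
ee_rot: [0.536, 0.461, 0.536, -0.461]
force: [0.0, -0.6, 0.1]
grip_width: 0.823
```

Emit:
move_arm(
  targets=[
    [[1,0,0,0,0,0,0],[1,0,0,0,0,0,0],[1,0,0,0,0,0,0],[1,0,0,0,0,0,0]],
  ],
)

```text
time_s: 27.45
eef_pos: [468.1, 117.8, 70.5]
ee_rot: [0.536, 0.461, 0.536, -0.461]
force: [0.2, 0.9, -0.9]
grip_width: 0.999
```

```bash
python3 ff.py; python3 - <<'E'
from h import *
im=ctrl.capture("wrist");save(im,"w16.png",None,1.5)
im=ctrl.capture("side");save(im,"s16.png",(140,240,140,260),6)
E
```

```text
t 27.45 p [468.1 117.8  70.5] zyaw -81.41 xdown [ 0.  0. -1.  0.] F [ 0.21  0.88 -0.95] M [-0.03 -0.02 -0.04] g 0.999 q [ 0.    0.42  1.81  0.    0.91 -0.15]
F [0.14 0.04 0.01] M [-0.005 -0.007 -0.004] y [468.13 117.75  70.48] tip rackx -280.2
```

View pics/w16.png

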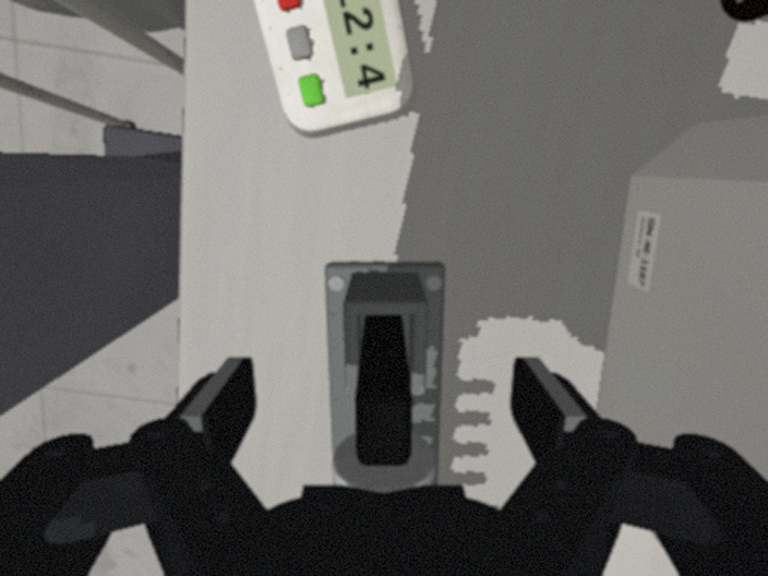

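View pics/s16.png

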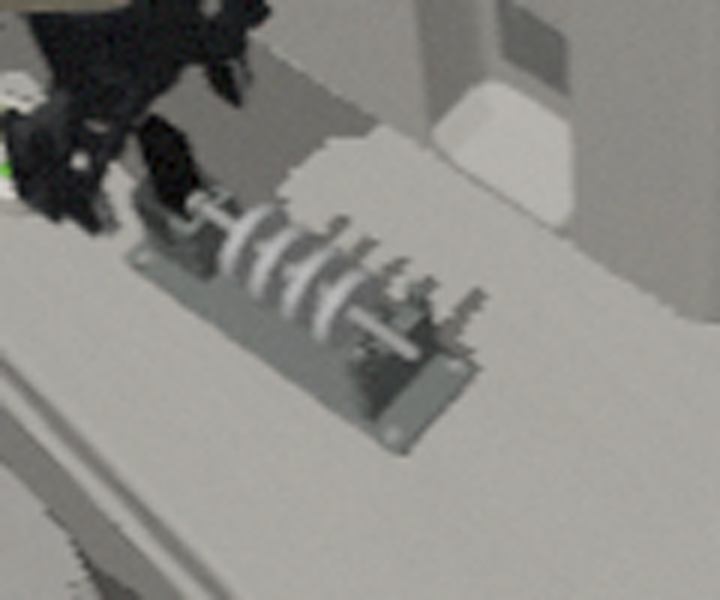

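Emit:
move_arm(
  targets=[
    [[1,-0.05,0,0,0,0,0],[1,-0.1,0,0,0,0,0],[1,-0.15,0,0,0,0,0],[1,-0.15,0,0,0,0,0],[1,-0.15,0,0,0,0,0]],
  ],
)

```text
time_s: 28.3
eef_pos: [468.1, 117.8, 162.0]
ee_rot: [0.536, 0.461, 0.536, -0.461]
force: [-0.4, 0.4, 0.5]
grip_width: 1.0
```

Emit:
move_arm(
  targets=[
    [[1,-0.15,0,0,0,0,0],[1,-0.1,0,0.1,0,0,0],[1,0,0,0.2,0,0,0],[1,0,0,0.2,0,0,0],[1,0,0,0.2,0,0,0]],
  ],
)

```text
time_s: 28.8
eef_pos: [483.8, 12.9, 198.7]
ee_rot: [0.536, 0.461, 0.536, -0.461]
force: [0.1, 0.6, -0.1]
grip_width: 0.999
```

Emit:
move_arm(
  targets=[
    [[1,0,0,0.15,0,0,0],[1,0,0,0,0,0,0],[1,0,0,0,0,0,0],[1,0,0,0,0,0,0]],
  ],
)

```text
time_s: 29.2
eef_pos: [487.0, -7.6, 198.2]
ee_rot: [0.536, 0.461, 0.536, -0.461]
force: [0.2, -0.3, 0.4]
grip_width: 1.0
```

```bash
python3 - <<'E'
from h import *
s=st()
im=ctrl.capture("wrist");save(im,"w17.png",None,1.5);np.savez('stand2.npz',im=im,p=s['eef_pos'],r=s['ee_rot'])
im=ctrl.capture("side");save(im,"s17.png",(140,240,140,260),6)
E
```

```text
t 29.2 p [487.   -7.6 198.2] zyaw -81.38 xdown [ 0.  0. -1.  0.] F [ 0.25 -0.28  0.38] M [0.02 0.01 0.02] g 1.0 q [-0.26  0.26  1.66  0.    1.22 -0.41]
```

View pics/w17.png

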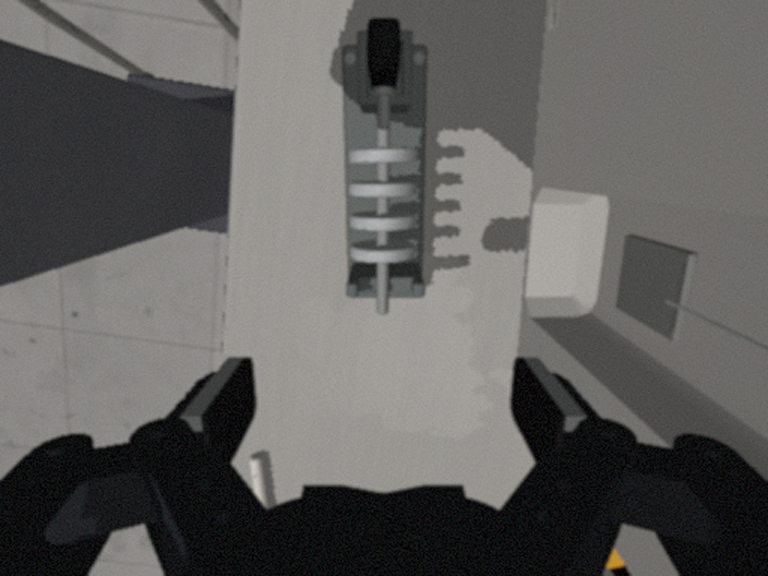

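View pics/s17.png

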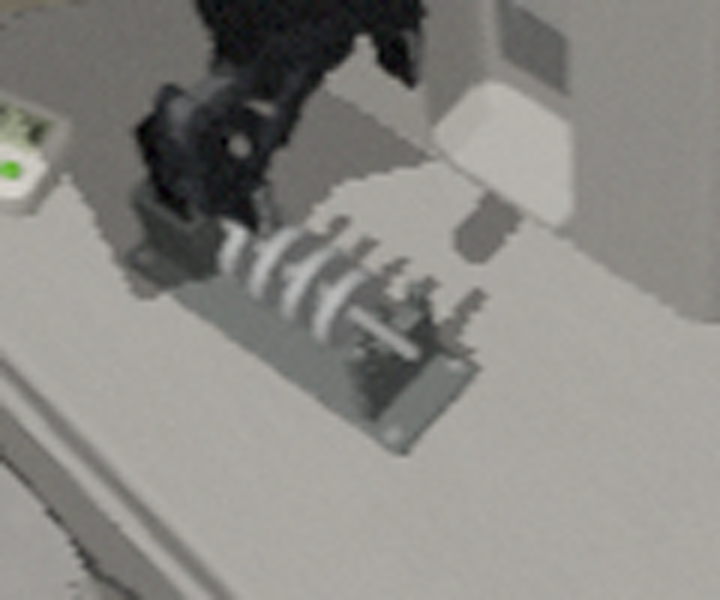

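```bash
python3 - <<'E'
from h import *
for f,(r0,r1) in (('stand1',(82,164)),('stand2',(172,190))):
    d=np.load(f+'.npz');s=dict(eef_pos=d['p'],ee_rot=d['r']);g=d['im'].astype(float).mean(2)
    o=np.array([468.2,117.6,60]);th=np.radians(-81.42);ex=np.array([np.cos(th),np.sin(th),0]);ey=np.array([-ex[1],ex[0],0])
    B=np.array([o+x*ex+y*ey+[0,0,50] for x,y in((-12,-8),(-12,8),(12,8),(12,-8))]);t=np.radians(-82);tip=o+155*np.array([np.cos(t),np.sin(t),0])
    save(d['im'],f+'o.png',(0,220,215,310),3.2,list(proj("wrist",B,s))+[proj("wrist",tip,s)[0]])
a=cv2.imread('pics/stand1o.png');b=cv2.imread('pics/stand2o.png');cv2.imwrite('pics/cmp.png',np.hstack([a,b])[:600])
E
```

```text
(no output)
```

View pics/cmp.png

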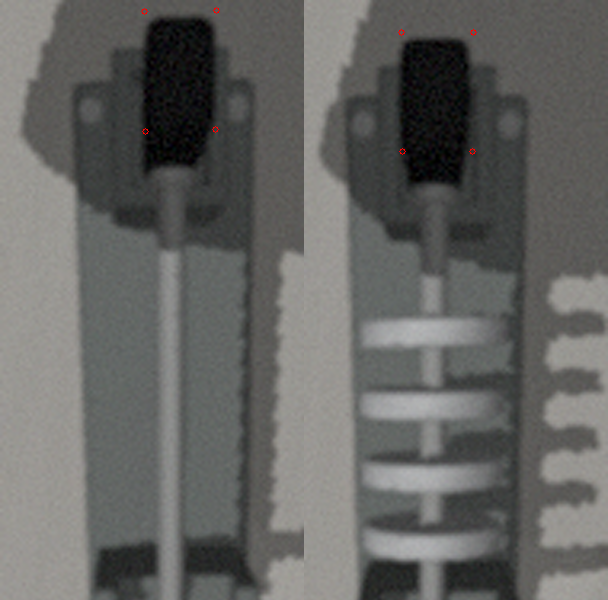

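```bash
python3 - <<'E'
from h import *
st();print(ctrl.finish_job())
E
```

```text
t 29.3 p [487.   -7.5 198.1] zyaw -81.35 xdown [ 0.  0. -1.  0.] F [ 0.35 -0.23  0.09] M [ 0.02 -0.   -0.  ] g 1.0 q [-0.26  0.26  1.66  0.    1.22 -0.41]
the job is handed in; nothing more can be done
None
```

The rod is back in the drying stand with all four rings hanging on it between the two supports. I handed the job in at about 29 s of the 72 s allowed.

**What I did:** I gripped the rod by its handle and measured its skew at about -0.55°, then lined it up with the rack. It went through all four holes with mean axial forces of about 0.5 N or less, which is within the sensor noise. I then lifted the rings out together and lowered the handle back to the pose where I had picked it up.

**Last checks:**
- **Handle:** it bottomed in the pocket with about 5 N at the same height as before, 70.8 mm against 70.7 mm at pick-up. It looks upright and about 1 mm to one side of where it was, within the pocket's play.
- **Rod and rings:** the rod end lies in the fork, and the four rings hang apart, clear of both supports.
- **Gripper:** it was open, about 90 mm above the handle and reading no contact force. The fingers did not touch the rings.
- **Other things:** nothing in the pictures I took looked moved, but I did not measure the bystanders individually.

**Disagreement:** the top and side cameras placed the rack 1 to 3 mm off the wrist camera's estimate, and in opposite directions. I went with the wrist camera because its earlier fix on the rod had proved right to about 0.5 mm, and the free entry through the rings bore that out.

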